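Load the tumbling machine and close its cover

TASK

Tip the three turned wooden barrels from the metal scoop tray into the open tub of the tumbling machine and stand the empty tray back upright on the desk. With the barrels in, lower the machine's hinged cover gently until it is fully closed: do not let it drop, and leave the other things on the desk where they are.

Things in the scene. Friction and masses are not known exactly. Their poses are not given: they have to be found in the camera images.
- tumbler: Tumbling machine, fixed: grey open-topped tub 170 (x) x 190 (y) mm, rim 100 mm above the desk, walls 12 mm, inner floor 22 mm above the desk, with a lower dark motor housing along its -y side (out to y = -143 mm, 78 mm high). Origin on the desk under the tub's centre; its x axis points from the handle side to the hinge side. The cover is hinged along the +x rim; at the start it stands open.
- tub_mouth (a point): centre of the tub's open mouth, level with the rim (100 mm above the desk); axes as the machine's
- cover_hinge (a point): middle of the cover's hinge line, 83 mm behind the tub centre (+x of the machine) and 104 mm above the desk; the hinge runs along the machine's y axis
- cover (a joint): angle of the aluminium cover (158 x 192 mm, 5 mm thick, 0.25 kg): 0 = fully closed on the tub, grows as it opens, 1.75 rad = leaning back on its open stop. The hinge has little friction: let go below about 1.4 rad, it falls shut
- cover_handle (a point): middle of the cover's dark round bar handle, 12 mm thick and 110 mm long, parallel to the hinge, 205 mm from the hinge and 47 mm beyond the cover's free edge (open space between bar and edge). Cover open: the handle is its topmost part, about 0.31 m up, cover below it; closed: level with the rim, 37 mm clear of the tub's front
- scoop: Loose sheet-steel scoop tray, 175 mm long (its x) and 80 mm wide (its y), walls 37 mm high, 0.22 kg. Origin on its underside at the middle. Its -x end is open, with a ramp 19 degrees steep that ends in the pouring lip; tipped lip-down beyond that, the barrels roll out
- scoop_handle (a point): middle of the tray's dark flat cross handle over the tray's middle, 83 mm above its underside: 12 mm thick (tray x), 80 mm long (tray y), 26 mm high
- scoop_lip (a point): middle of the pouring lip: 88 mm from the origin toward tray -x, 16 mm above the underside
- roller1: turned wooden barrel, 40 mm thick and 60 mm long, 0.04 kg, lying across the tray; origin at its centre, x along its length
- roller2: a second, same barrel
- roller3: a third, same barrel
- tape_measure: bystander: yellow tape measure, 83 mm, 64 mm high, origin under its middle
- pliers: bystander: pliers lying flat, 176 mm
- spring_clamp: bystander: black spring clamp lying flat, 112 mm
- duct_tape: bystander: grey roll of tape, 107 mm across, 48 mm high
- water_bottle: bystander: bottle, 65 mm across, 207 mm high, origin under its middle
- pot: bystander: small lidded pot, 66 mm across, 33 mm high

How it is judged:
On the way, in this order (a step that is already met when the one before it is completed fails the run):
1. the tray is tipped by more than 20 degrees at the tub (angle between scoop's own z axis and vertical above 0.35 rad and horizontal distance between scoop_lip and tub_mouth below 0.13 m), for 0.05 s.
2. all three barrels are in the tub while the cover is open (x of roller1 in the frame of tumbler between -0.075 and 0.075 m and y of roller1 in the frame of tumbler between -0.085 and 0.085 m and height (world z) of each of roller1, roller2, roller3 below 0.095 m and x of roller2 in the frame of tumbler between -0.075 and 0.075 m and y of roller2 in the frame of tumbler between -0.085 and 0.085 m and x of roller3 in the frame of tumbler between -0.075 and 0.075 m and y of roller3 in the frame of tumbler between -0.085 and 0.085 m and value of joint cover above 1.2 rad), for 0.2 s.
At the end, for the whole second after the job is handed in: all three barrels inside the tub (centres between its walls and below the rim), the cover closed to within 0.03 rad of its stop, the tray upright (within 6 degrees) and at rest on the desk (x of roller1 in the frame of tumbler between -0.075 and 0.075 m and y of roller1 in the frame of tumbler between -0.085 and 0.085 m and height (world z) of each of roller1, roller2, roller3 below 0.095 m and x of roller2 in the frame of tumbler between -0.075 and 0.075 m and y of roller2 in the frame of tumbler between -0.085 and 0.085 m and x of roller3 in the frame of tumbler between -0.075 and 0.075 m and y of roller3 in the frame of tumbler between -0.085 and 0.085 m and value of joint cover below 0.03 rad and angle between scoop's own z axis and vertical below 0.1 rad and height (world z) of scoop below 0.012 m and linear speed of scoop below 0.02 m/s); the robot touches nothing.
It fails at once if the cover is dropped or slammed: it closes faster than 2 rad/s (0.4 m/s at the handle) (velocity of joint cover below -2 rad/s).
It fails at once if a bystander is moved by more than 30 mm (distance of any of tape_measure, pliers, spring_clamp, duct_tape, water_bottle, pot from where it was at the start of the episode above 0.03 m).
It also fails if it takes over 72 s, if anything falls off the work surface, if the arm or the gripper's body presses on something with over 40 N, if the wrist force passes 120 N, or if a joint passes its speed limit or range.

ROBOT

A 6-joint arm with a two-finger parallel gripper is mounted at the origin on a cart in front of the work surface, level with it; the furniture and walls round the work are solid. World frame = base frame: x ahead of the robot, y to its left, z up, the work surface at z = 0. Lengths are in m, angles in rad, forces in N, time in s.
With the tool pointing down it reaches from about 0.375 to 0.9 m from the base axis. Payload 3.1 kg.
Tool frame: the origin (TCP) lies between the finger pads; the fingertips stand 11 mm ahead of it and the grasp point (between the pads) lies 8 mm behind it; z points along the fingers, y is the line along which they close (so a half turn about z gives the same grasp; the last joint's range is limited). The gripper opens to 87 mm and grips with 3 to 60 N. Pads are 19 mm wide; open, the fingers measure 117 mm over their backs; the gripper's body (75 mm by 190 mm) begins 51 mm behind the grasp point.
Start: joints at [1.024, 0.527, 1.433, -0, 1.181, -0.178], TCP at [0.225, 0.583, 0.234] pointing down, gripper open.
Joint ranges: [-3.08, 3.08], [-0.75, 2.2], [0.22, 2.44], [-1.43, 4.57], [0, 2.65], [-2.85, 2.85]. Speed limits (rad/s): [2.79, 2.79, 3.14, 3.14, 3.14, 3.14].

INTERFACE

Orientations are given as a rotation vector (axis times angle).
In Python, from rig import robot gives the robot as it stands. The module is installed in compiled form; this text tells all that it offers.
- The arm moves only by the tool send_rows, never from a script. Its argument "series" is a list of rows, each an object of numbers: "dx", "dy", "dz": the shift along the tool's x, y, z scaled (see below); "ax", "ay", "az": the turn, a rotation vector about the tool's x, y, z scaled (see below); "jaw": the closure, from -1 (fully open) to 1 (shut). In form: [{"dx": .., "dy": .., "dz": .., "ax": .., "ay": .., "az": .., "jaw": ..}, ...]. A call has 1 to 10 rows; each row is the pose to reach, as a shift and turn from the pose commanded when the call began, along the tool's axes at that moment, turning the shorter way round; what a row does not reach only later rows make up. The controller multiplies each number of a shift by 0.5 m and each number of a turn by pi rad. A row lasts 1/12 s, in which the tool goes at most 41.7 mm and 7.16 degrees, less where a joint would pass 70% of its speed; a pose out of reach is approached as far as the arm can. A call with a number of a shift or a turn outside -1 to 1 is refused whole. A call with a gripper value outside its range is refused whole. The fingers move at their own pace and stop on an object; "squeeze" is the grip in N (left out, the last holds). Time passes only in rows, so rows that repeat a pose let the fingers close. It gives the time, the measured TCP pose, the force, the opening and the grip force at its end, in the units of the state.
- robot.read_state(): the state, without advancing time (a new reading comes with each control period).
- robot.capture(name): name is "scene" or "side" or "wrist"; returns the picture (384x512x3 uint8, red, green, blue); there is no depth.
- robot.camera_model(name): a dict with "camera_matrix" (3x3 intrinsics, pixels), "R" (3x3) and "t" (3): a world point X has camera coordinates R X + t. Camera axes: x right, y down, z forward; pixel columns grow to the right and rows downward; lengths in m; the calibration is good to about 2 mm. The wrist camera is an equidistant fisheye: a pixel r from the principal point sees the ray r / f radians off the axis. A picture is of the moment at which its call begins: read the wrist's pose just before it. camera_model takes no time and is no camera call; for the wrist camera it gives the pose at the moment of the call.
- robot.sign_off(): hands the job in; it is judged then, once.
The state is a dict: "time_s": time; "joint_pos": joint angles; "qvel": joint speeds; "joint_efforts": joint torques, N m; "position": TCP position; "ee_rot": TCP orientation; "ft_force": force on the tool from outside, world axes, zero at the start; "moment": the same for the moment, N m; "finger_gap": finger opening in m; "finger_force": force on a finger pad.
Only numpy, scipy, OpenCV 4.12 (cv2) and the standard library are available. Lean on these libraries where they do the work, as an engineer would, in place of code of your own. Each camera call takes 0.05 s, during which the arm holds its last target. There are 200 camera calls.

## Working session

There is one attempt and no reset: what is moved stays moved. The work goes in short steps, Python scripts to look and compute and a tool call to move; the robot and the scene stay as the last step left them, time stands still between calls to the robot, and variables do not carry over. Pictures are saved under pics/ and viewed, at most 10 in all, crops included, and the job is handed in when it is done.

Besides the shell and the picture viewer there is one more tool, called after ">>>" by a JSON object that holds its "fn" and its "kwargs", one argument or row to a line. send_rows: Moves the arm, as the interface text tells. Its arguments: {"type":"object","properties":{"series":{"type":"array","items":{"type":"object","properties":{"dx":{"type":"number","minimum":-1,"maximum":1},"dy":{"type":"number","minimum":-1,"maximum":1},"dz":{"type":"number","minimum":-1,"maximum":1},"ax":{"type":"number","minimum":-1,"maximum":1},"ay":{"type":"number","minimum":-1,"maximum":1},"az":{"type":"number","minimum":-1,"maximum":1},"jaw":{"type":"number"}}}},"squeeze":{"type":"number"}},"required":["series"]}

```bash
mkdir -p pics
python3 - <<'E'
from rig import robot
import cv2,numpy as np
print(robot.read_state())
for n in ["scene","side","wrist"]:
    im=robot.capture(n); cv2.imwrite(f"pics/{n}0.png",im[:,:,::-1]); m=robot.camera_model(n)
    print(n,{k:np.round(v,4).tolist() if not isinstance(v,str) else v for k,v in m.items()})
a=cv2.imread("pics/scene0.png");b=cv2.imread("pics/side0.png")
E
```

```text
{'time_s': 0.0, 'joint_pos': array([ 1.02354020e+00,  5.28427301e-01,  1.43391243e+00,  4.59064268e-05,
        1.18135065e+00, -1.78524377e-01]), 'qvel': array([-3.54898529e-04,  1.31339260e-03,  5.99257700e-05, -8.20054497e-04,
        2.43639543e-04, -3.67131339e-04]), 'joint_efforts': array([ 9.42645529e-04, -4.40051830e+01, -1.76589489e+01,  6.33584079e-02,
        5.84103190e-02, -1.54108111e-04]), 'position': array([0.22487586, 0.58239413, 0.23259224]), 'ee_rot': array([-5.75809717e-01, -3.08757360e+00,  3.05607251e-03]), 'ft_force': array([ 0.21749066,  0.04237958, -0.53258631]), 'moment': array([-0.02790487, -0.04997936,  0.0296833 ]), 'finger_force': 0.0, 'finger_gap': 0.08668685508738269}
scene {'camera_matrix': [[484.8741, 0.0, 256.397], [0.0, 484.8741, 187.3704], [0.0, 0.0, 1.0]], 'R': [[-0.6037, -0.7971, -0.0119], [-0.5327, 0.4144, -0.7379], [0.5932, -0.4391, -0.6748]], 't': [0.3025, 0.3546, 1.3692]}
side {'camera_matrix': [[486.0499, 0.0, 255.9448], [0.0, 486.0499, 198.0554], [0.0, 0.0, 1.0]], 'R': [[-0.9702, -0.2413, 0.0241], [-0.1262, 0.4178, -0.8997], [0.207, -0.8759, -0.4358]], 't': [0.5058, 0.14, 1.2971]}
wrist {'camera_matrix': [[297.3186, 0.0, 255.3173], [0.0, 297.3186, 189.4049], [0.0, 0.0, 1.0]], 'R': [[0.36, 0.9329, -0.0015], [0.8891, -0.3426, 0.3034], [0.2826, -0.1105, -0.9529]], 't': [-0.6254, -0.0364, 0.3922]}
```

View pics/scene0.png

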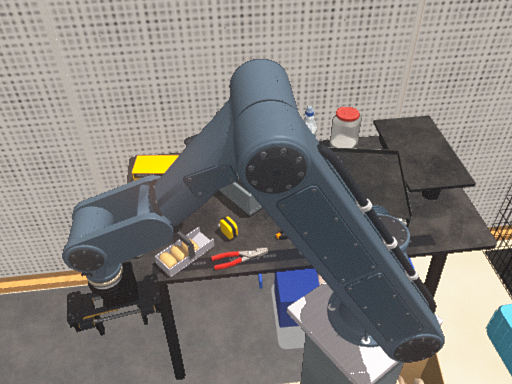

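View pics/side0.png

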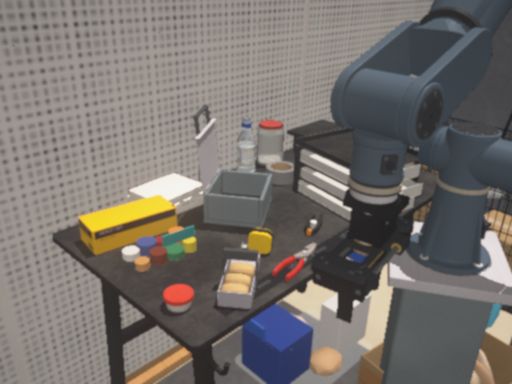

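```bash
cat > h.py <<'E'
from rig import robot
import cv2,numpy as np
from scipy.spatial.transform import Rotation as Ro
def cam(n):
    m=robot.camera_model(n); return np.array(m["camera_matrix"]),np.array(m["R"]),np.array(m["t"])
def ray(c,px,fish=False):
    K,R,t=c; v=np.array([(px[0]-K[0,2])/K[0,0],(px[1]-K[1,2])/K[1,1],1.])
    if fish:
        r=np.hypot(v[0],v[1]); v=np.array([v[0]/r*np.sin(r),v[1]/r*np.sin(r),np.cos(r)])
    return -R.T@t, R.T@v
def onz(c,px,z,fish=False):
    o,d=ray(c,px,fish); return o+d*(z-o[2])/d[2]
def tri(a,b):
    (o,d),(p,e)=a,b; s=np.linalg.lstsq(np.c_[d,-e],p-o,rcond=None)[0]
    x,y=o+d*s[0],p+e*s[1]; return (x+y)/2,np.linalg.norm(x-y)
def proj(c,X):
    K,R,t=c; v=K@(R@np.array(X)+t); return v[:2]/v[2]
E
python3 - <<'E'
from h import *
a=cv2.imread("pics/side0.png")[95:305,130:330]
cv2.imwrite("pics/sidec.png",cv2.resize(a,None,fx=2.8,fy=2.8,interpolation=cv2.INTER_CUBIC))
c=cam("side")
for n,p,z in [("tubtop FL",(205,193),.1),("FR",(267,203),.1),("BR",(272,173),.1),("BL",(217,170),.1),("lip",(237,306),.02),("handle",(243,250),.083),("tape",(260,242),.03)]: print(n,onz(c,p,z).round(3))
E
```

```text
tubtop FL [0.658 0.045 0.1  ]
FR [0.479 0.057 0.1  ]
BR [ 0.51 -0.15  0.1 ]
BL [ 0.678 -0.122  0.1  ]
lip [0.464 0.399 0.02 ]
handle [0.485 0.277 0.083]
tape [0.475 0.145 0.03 ]
```

View pics/sidec.png

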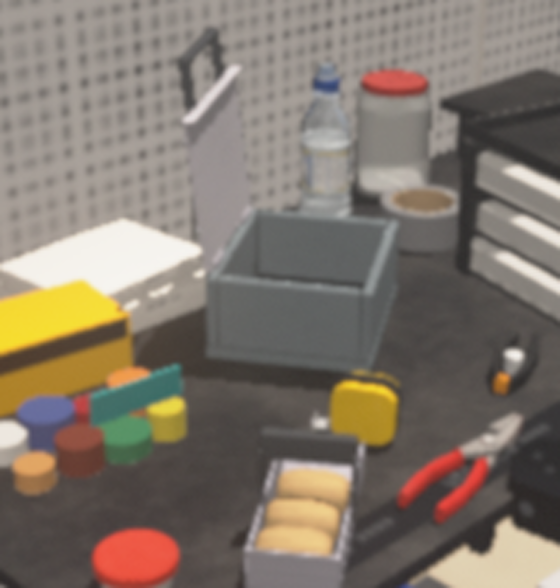

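View pics/wrist0.png

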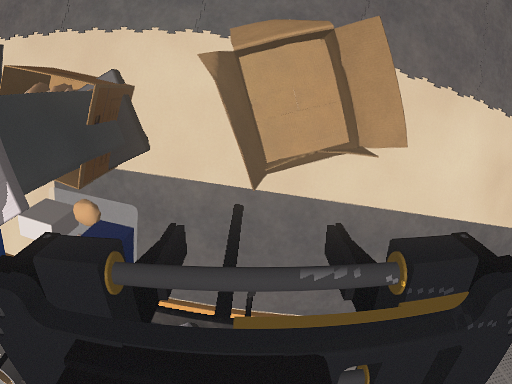

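>>> {"fn": "send_rows", "kwargs": {
  "series": [
    {"dz":-0.08},
    {"dz":-0.16},
    {"dz":-0.24},
    {"dz":-0.32,"dx":-0.04,"dy":-0.05},
    {"dz":-0.4,"dx":-0.08,"dy":-0.1},
    {"dz":-0.4,"dx":-0.13,"dy":-0.15},
    {"dz":-0.4,"dx":-0.18,"dy":-0.2},
    {"dz":-0.4,"dx":-0.23,"dy":-0.26},
    {"dz":-0.4,"dx":-0.28,"dy":-0.32},
    {"dz":-0.4,"dx":-0.33,"dy":-0.38}
  ]
}}

```text
$.series[0]: bad value
```

>>> {"fn": "send_rows", "kwargs": {
  "series": [
    {"dx":-0.05,"dy":-0.06},
    {"dx":-0.1,"dy":-0.12},
    {"dx":-0.15,"dy":-0.19},
    {"dx":-0.2,"dy":-0.25},
    {"dx":-0.25,"dy":-0.31},
    {"dx":-0.3,"dy":-0.38},
    {"dx":-0.35,"dy":-0.44},
    {"dx":-0.4,"dy":-0.5},
    {"dx":-0.45,"dy":-0.57},
    {"dx":-0.5,"dy":-0.63}
  ]
}}

```text
$.series[0]: bad value
```

>>> {"fn": "send_rows", "kwargs": {
  "series": [
    {"dx":-0.05,"dy":-0.06},
    {"dx":-0.1,"dy":-0.12},
    {"dx":-0.15,"dy":-0.17},
    {"dx":-0.17,"dy":-0.17},
    {"dx":-0.17,"dy":-0.17}
  ]
}}

```text
$.series[0]: bad value
```

Run:
```python
from h import *
s=robot.read_state();print(s["time_s"],s["position"],s["ee_rot"],s["joint_pos"])
for n in ["scene","side","wrist"]:
    cv2.imwrite(f"pics/{n}1.png",robot.capture(n)[:,:,::-1])
a=cv2.imread("pics/scene1.png")[100:300,110:370]
b=cv2.imread("pics/side1.png")[95:305,130:330]
print(robot.camera_model("wrist"))
cv2.imwrite("pics/scenec.png",cv2.resize(a,None,fx=3,fy=3,interpolation=cv2.INTER_CUBIC))
```

```text
0.15 [0.22500592 0.58253121 0.23280945] [-5.75968330e-01 -3.08773035e+00  2.38528795e-03] [ 1.02348467e+00  5.28249980e-01  1.43357213e+00  2.52942914e-05
  1.18140405e+00 -1.78491062e-01]
{'camera_matrix': array([[297.31863964,   0.        , 255.3173368 ],
       [  0.        , 297.31863964, 189.4048905 ],
       [  0.        ,   0.        ,   1.        ]]), 'R': array([[ 3.60018313e-01,  9.32945066e-01, -5.63731437e-04],
       [ 8.88984724e-01, -3.42870838e-01,  3.03555184e-01],
       [ 2.83007024e-01, -1.09786574e-01, -9.52813692e-01]]), 't': array([-0.62594949, -0.03640898,  0.39206507])}
```

View pics/scenec.png

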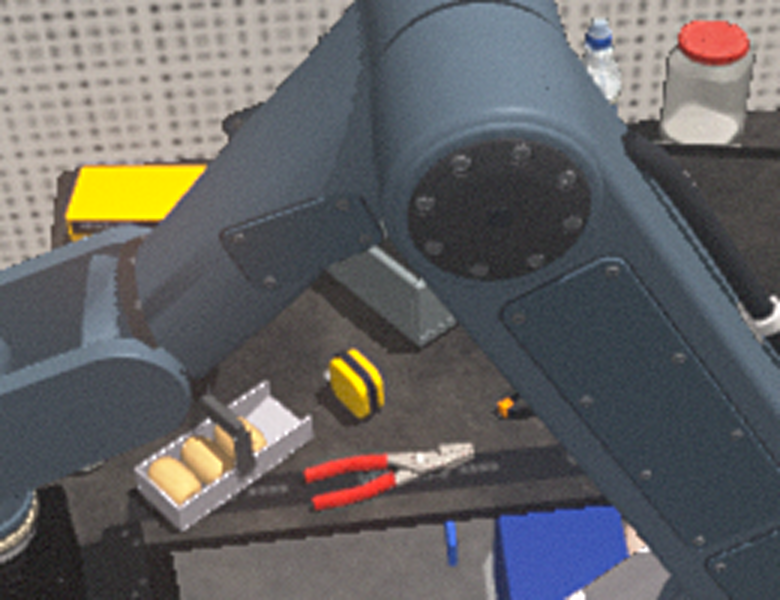

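>>> {"fn": "send_rows", "kwargs": {
  "series": [
    {"dx":0,"dy":0,"dz":-0.08,"ax":0,"ay":0,"az":0,"jaw":-1},
    {"dx":0,"dy":0,"dz":-0.16,"ax":0,"ay":0,"az":0,"jaw":-1},
    {"dx":0,"dy":0,"dz":-0.24,"ax":0,"ay":0,"az":0,"jaw":-1},
    {"dx":-0.04,"dy":-0.05,"dz":-0.32,"ax":0,"ay":0,"az":0,"jaw":-1},
    {"dx":-0.08,"dy":-0.1,"dz":-0.4,"ax":0,"ay":0,"az":0,"jaw":-1},
    {"dx":-0.13,"dy":-0.15,"dz":-0.4,"ax":0,"ay":0,"az":0,"jaw":-1},
    {"dx":-0.18,"dy":-0.2,"dz":-0.4,"ax":0,"ay":0,"az":0,"jaw":-1},
    {"dx":-0.23,"dy":-0.26,"dz":-0.4,"ax":0,"ay":0,"az":0,"jaw":-1},
    {"dx":-0.28,"dy":-0.32,"dz":-0.4,"ax":0,"ay":0,"az":0,"jaw":-1},
    {"dx":-0.33,"dy":-0.38,"dz":-0.4,"ax":0,"ay":0,"az":0,"jaw":-1}
  ]
}}

```text
time_s: 1.13
position: [0.3107, 0.3444, 0.4338]
ee_rot: [0.575, 3.088, 0.001]
ft_force: [1.6, 0.5, 0.4]
finger_gap: 0.087
finger_force: 0.0
```

>>> {"fn": "send_rows", "kwargs": {
  "series": [
    {"dx":-0.05,"dy":-0.06,"dz":0,"ax":0,"ay":0,"az":0,"jaw":-1},
    {"dx":-0.1,"dy":-0.12,"dz":0,"ax":0,"ay":0,"az":0,"jaw":-1},
    {"dx":-0.15,"dy":-0.19,"dz":0,"ax":0,"ay":0,"az":0,"jaw":-1},
    {"dx":-0.2,"dy":-0.25,"dz":0,"ax":0,"ay":0,"az":0,"jaw":-1},
    {"dx":-0.25,"dy":-0.31,"dz":0,"ax":0,"ay":0,"az":0,"jaw":-1},
    {"dx":-0.3,"dy":-0.38,"dz":0,"ax":0,"ay":0,"az":0,"jaw":-1},
    {"dx":-0.35,"dy":-0.44,"dz":0,"ax":0,"ay":0,"az":0,"jaw":-1},
    {"dx":-0.4,"dy":-0.5,"dz":0,"ax":0,"ay":0,"az":0,"jaw":-1},
    {"dx":-0.45,"dy":-0.57,"dz":0,"ax":0,"ay":0,"az":0,"jaw":-1},
    {"dx":-0.5,"dy":-0.63,"dz":0,"ax":0,"ay":0,"az":0,"jaw":-1}
  ]
}}

```text
time_s: 1.97
position: [0.43, -0.0397, 0.4338]
ee_rot: [0.577, 3.088, -0.0]
ft_force: [0.7, -0.3, 0.1]
finger_gap: 0.087
finger_force: 0.0
```

>>> {"fn": "send_rows", "kwargs": {
  "series": [
    {"dx":-0.05,"dy":-0.06,"dz":0,"ax":0,"ay":0,"az":0,"jaw":-1},
    {"dx":-0.1,"dy":-0.12,"dz":0,"ax":0,"ay":0,"az":0,"jaw":-1},
    {"dx":-0.15,"dy":-0.17,"dz":0,"ax":0,"ay":0,"az":0,"jaw":-1},
    {"dx":-0.17,"dy":-0.17,"dz":0,"ax":0,"ay":0,"az":0,"jaw":-1},
    {"dx":-0.17,"dy":-0.17,"dz":0,"ax":0,"ay":0,"az":0,"jaw":-1}
  ]
}}

```text
time_s: 2.38
position: [0.4802, -0.1497, 0.4328]
ee_rot: [-0.581, -3.087, -0.001]
ft_force: [0.6, -0.5, 0.4]
finger_gap: 0.0866
finger_force: 0.0
```

Run:
```python
from h import *
s=robot.read_state();print(s["time_s"],s["position"],s["ee_rot"],s["joint_pos"])
for n in ["scene","side"]:
    cv2.imwrite(f"pics/{n}1.png",robot.capture(n)[:,:,::-1])
a=cv2.imread("pics/scene1.png")[100:290,120:360]
b=cv2.imread("pics/side1.png")[95:305,130:330]
cv2.imwrite("pics/scenec1.png",cv2.resize(a,None,fx=3,fy=3,interpolation=cv2.INTER_CUBIC))
```

```text
2.3833 [ 0.48021466 -0.14971626  0.4327725 ] [-5.80958263e-01 -3.08713937e+00 -8.30353167e-04] [-5.24967685e-01  1.75479447e-01  1.42567172e+00  4.10826368e-04
  1.54086670e+00 -1.72375409e+00]
```

View pics/scenec1.png

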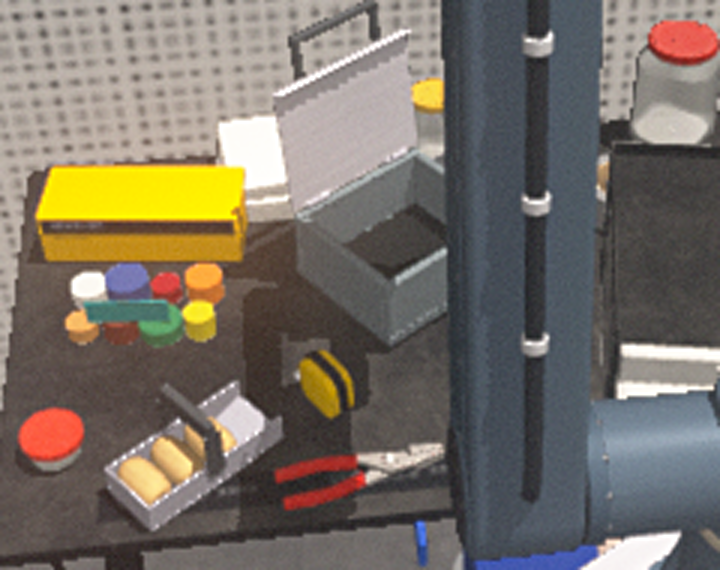

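Run:
```python
from h import *
A=cv2.imread("pics/scene1.png");B=cv2.imread("pics/side1.png")
W=np.zeros((600,800,3),np.uint8)
def put(I,x0,y0,x1,y1,f,X,Y):
    c=cv2.resize(I[y0:y1,x0:x1],None,fx=f,fy=f,interpolation=cv2.INTER_CUBIC); c=cv2.convertScaleAbs(c,alpha=1.3,beta=15); W[Y:Y+c.shape[0],X:X+c.shape[1]]=c
put(A,150,222,220,282,6,0,0)
put(B,212,240,268,310,5,440,0)
put(A,205,95,262,140,5,0,370)
put(B,188,96,222,140,5,300,370)
put(B,198,160,278,232,3,500,370)
cv2.imwrite("pics/comp.png",W)
```

```text
(no output)
```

View pics/comp.png

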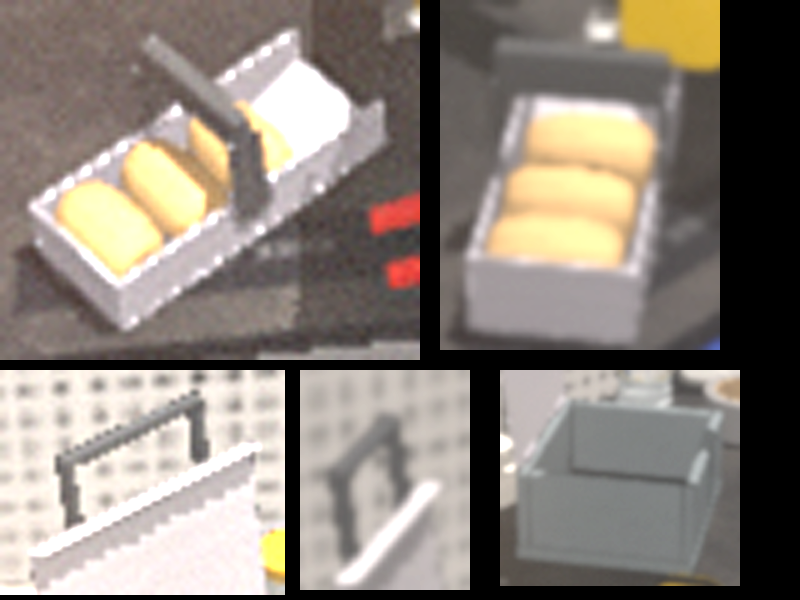

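Run:
```python
from h import *
A=cam("scene");B=cam("side")
a=lambda x,y:(150+x/6,222+y/6)
b=lambda x,y:(212+(x-440)/5,240+y/5)
p=lambda n,*v:print(n,[np.round(q,3).tolist() for q in v])
p("hand top scene",onz(A,a(153,42),.096),onz(A,a(248,126),.096))
p("hand top side",onz(B,b(500,45),.096),onz(B,b(668,58),.096))
p("rim scene: BL,BR,lipL,lipR",*[onz(A,a(*q),.037) for q in [(33,208),(123,286),(297,33),(383,103)]])
p("rim side BL BR",*[onz(B,b(*q),.037) for q in [(470,262),(640,268)]])
p("base scene near, side",onz(A,a(125,328),0),*[onz(B,b(*q),0) for q in [(472,335),(638,342)]])
p("tri bar L",*tri(ray(A,(217.4,113.6)),ray(B,(195.2,116.4)))); p("tri bar R",*tri(ray(A,(244.6,100.6)),ray(B,(206,106))))
t=lambda x,y:(198+(x-500)/3,160+(y-370)/3)
p("tub rim side FL FR BR BL",*[onz(B,t(*q),.1) for q in [(522,475),(690,488),(722,412),(570,405)]])
p("tub base side",*[onz(B,t(*q),0) for q in [(518,555),(697,568)]])
p("tub rim scene +x+y, -x+y",onz(A,(219.7,172.3),.1),onz(A,(250.7,195),.1))
p("base scene",onz(A,(249.7,214),0))
p("cover edge tri",*tri(ray(A,(212.3,131.7)),ray(B,(188+41/5,96+212/5))))
p("tape",onz(B,(260,242),.03))
```

```text
hand top scene [[0.522, 0.294, 0.096], [0.444, 0.285, 0.096]]
hand top side [[0.522, 0.305, 0.096], [0.447, 0.294, 0.096]]
rim scene: BL,BR,lipL,lipR [[0.511, 0.378, 0.037], [0.44, 0.367, 0.037], [0.532, 0.207, 0.037], [0.461, 0.198, 0.037]]
rim side BL BR [[0.511, 0.386, 0.037], [0.439, 0.37, 0.037]]
base scene near, side [[0.444, 0.369, 0.0], [0.509, 0.389, 0.0], [0.438, 0.374, 0.0]]
tri bar L [[0.696, 0.006, 0.305], 0.002]
tri bar R [[0.706, -0.111, 0.303], 0.002]
tub rim side FL FR BR BL [[0.653, 0.057, 0.1], [0.499, 0.039, 0.1], [0.509, -0.142, 0.1], [0.661, -0.114, 0.1]]
tub base side [[0.669, 0.031, 0.0], [0.497, 0.007, 0.0]]
tub rim scene +x+y, -x+y [[0.656, 0.04, 0.1], [0.499, 0.024, 0.1]]
base scene [[0.511, 0.021, 0.0]]
cover edge tri [[0.682, 0.039, 0.255], 0.002]
tape [[0.475, 0.145, 0.03]]
```

>>> {"fn": "send_rows", "kwargs": {
  "series": [
    {"dx":0.03,"dy":0.08,"dz":0,"ax":0,"ay":0,"az":-0.02,"jaw":-1},
    {"dx":0.06,"dy":0.155,"dz":0,"ax":0,"ay":0,"az":-0.04,"jaw":-1},
    {"dx":0.09,"dy":0.23,"dz":0,"ax":0,"ay":0,"az":-0.06,"jaw":-1},
    {"dx":0.12,"dy":0.31,"dz":0,"ax":0,"ay":0,"az":-0.08,"jaw":-1},
    {"dx":0.15,"dy":0.385,"dz":0,"ax":0,"ay":0,"az":-0.1,"jaw":-1},
    {"dx":0.18,"dy":0.46,"dz":0,"ax":0,"ay":0,"az":-0.12,"jaw":-1},
    {"dx":0.21,"dy":0.54,"dz":0,"ax":0,"ay":0,"az":-0.14,"jaw":-1},
    {"dx":0.24,"dy":0.62,"dz":0.05,"ax":0,"ay":0,"az":-0.157,"jaw":-1},
    {"dx":0.27,"dy":0.7,"dz":0.1,"ax":0,"ay":0,"az":-0.157,"jaw":-1},
    {"dx":0.3,"dy":0.77,"dz":0.15,"ax":0,"ay":0,"az":-0.157,"jaw":-1}
  ]
}}

```text
time_s: 3.32
position: [0.4761, 0.2517, 0.3702]
ee_rot: [-0.201, 3.133, 0.001]
ft_force: [1.5, -0.2, 0.2]
finger_gap: 0.087
finger_force: 0.0
```

Run:
```python
from h import *
s=robot.read_state();R=Ro.from_rotvec(s["ee_rot"]).as_matrix();print(s["position"],R.round(3).tolist(),s["joint_pos"].round(3))
print(R.T@(np.array([.4845,.291,.20])-s["position"])/.5)
```

```text
[0.47608526 0.2516545  0.37019034] [[-0.992, -0.127, 0.002], [-0.127, 0.992, 0.001], [-0.003, 0.001, -1.0]] [ 0.279  0.272  1.461  0.     1.406 -1.42 ]
[-0.0258549   0.0757053   0.34049192]
```

>>> {"fn": "send_rows", "kwargs": {
  "series": [
    {"dx":-0.008,"dy":0.03,"dz":0.07,"ax":0,"ay":0,"az":0,"jaw":-1},
    {"dx":-0.016,"dy":0.055,"dz":0.14,"ax":0,"ay":0,"az":0,"jaw":-1},
    {"dx":-0.016,"dy":0.055,"dz":0.21,"ax":0,"ay":0,"az":0,"jaw":-1},
    {"dx":-0.016,"dy":0.055,"dz":0.28,"ax":0,"ay":0,"az":0,"jaw":-1},
    {"dx":-0.016,"dy":0.055,"dz":0.314,"ax":0,"ay":0,"az":0,"jaw":-1},
    {"dx":-0.016,"dy":0.055,"dz":0.314,"ax":0,"ay":0,"az":0,"jaw":-1},
    {"dx":-0.016,"dy":0.055,"dz":0.314,"ax":0,"ay":0,"az":0,"jaw":-1}
  ]
}}

```text
time_s: 3.9
position: [0.481, 0.2774, 0.2126]
ee_rot: [0.198, -3.133, 0.001]
ft_force: [0.4, -0.7, 0.4]
finger_gap: 0.0868
finger_force: 0.0
```

Run:
```python
from h import *
s=robot.read_state();print(s["position"])
A=robot.capture("scene")[:,:,::-1];W=robot.capture("wrist")[:,:,::-1]
C=np.zeros((384,800,3),np.uint8);C[:,:512]=W;c=cv2.resize(A[190:290,140:236],None,fx=3,fy=3);C[:300,512:]=c
cv2.imwrite("pics/pre.png",C)
```

```text
[0.48102762 0.27742891 0.21261086]
```

View pics/pre.png

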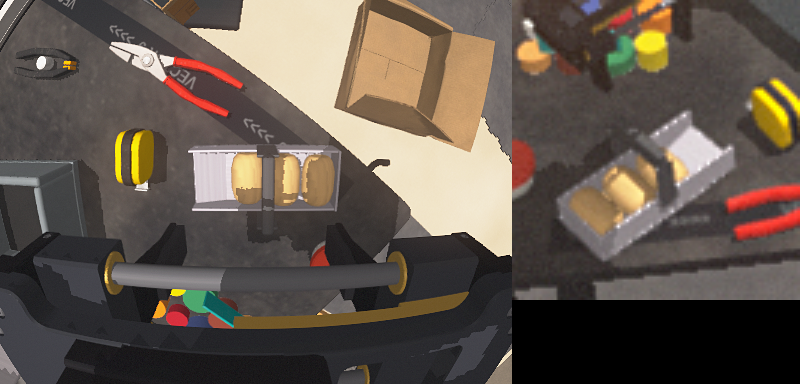

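Run:
```python
from h import *
w=cam("wrist");s=robot.read_state();print(s["position"])
for q,z in [((268,150),.096),((268,207),.096),((268,212),.096),((190,152),.037),((194,212),.037),((340,149),.037),((338,209),.037),((70,165),.1),((85,244),.1)]: print(q,onz(w,q,z,True).round(3))
K,R,t=w;v=R@np.array([.4845,.291,.083])+t;th=np.arctan2(np.hypot(v[0],v[1]),v[2]);print("exp handle px",K[:2,2]+K[0,0]*th*v[:2]/np.hypot(v[0],v[1]))
```

```text
[0.48326255 0.277568   0.21461187]
(268, 150) [0.446 0.286 0.096]
(268, 207) [0.502 0.294 0.096]
(268, 212) [0.507 0.295 0.096]
(190, 152) [0.469 0.202 0.037]
(194, 212) [0.542 0.212 0.037]
(340, 149) [0.444 0.372 0.037]
(338, 209) [0.517 0.385 0.037]
(70, 165) [0.482 0.083 0.1  ]
(85, 244) [0.574 0.094 0.1  ]
exp handle px [266.96204472 185.80235691]
```

>>> {"fn": "send_rows", "kwargs": {
  "series": [
    {"dx":-0.01,"dy":0.028,"dz":0.06,"ax":0,"ay":0,"az":0,"jaw":-1},
    {"dx":-0.01,"dy":0.028,"dz":0.12,"ax":0,"ay":0,"az":0,"jaw":-1},
    {"dx":-0.01,"dy":0.028,"dz":0.18,"ax":0,"ay":0,"az":0,"jaw":-1},
    {"dx":-0.01,"dy":0.028,"dz":0.18,"ax":0,"ay":0,"az":0,"jaw":-1},
    {"dx":-0.01,"dy":0.028,"dz":0.18,"ax":0,"ay":0,"az":0,"jaw":-1},
    {"dx":-0.01,"dy":0.028,"dz":0.18,"ax":0,"ay":0,"az":0,"jaw":-1}
  ]
}}

```text
time_s: 4.5
position: [0.4876, 0.2918, 0.1249]
ee_rot: [-0.195, 3.131, 0.002]
ft_force: [0.6, -0.3, 0.6]
finger_gap: 0.0872
finger_force: 0.0
```

>>> {"fn": "send_rows", "kwargs": {
  "series": [
    {"dx":0,"dy":0,"dz":0.05,"ax":0,"ay":0,"az":0,"jaw":-1},
    {"dx":0,"dy":0,"dz":0.1,"ax":0,"ay":0,"az":0,"jaw":-1},
    {"dx":0,"dy":0,"dz":0.1,"ax":0,"ay":0,"az":0,"jaw":-1},
    {"dx":0,"dy":0,"dz":0.1,"ax":0,"ay":0,"az":0,"jaw":0.5},
    {"dx":0,"dy":0,"dz":0.1,"ax":0,"ay":0,"az":0,"jaw":1},
    {"dx":0,"dy":0,"dz":0.1,"ax":0,"ay":0,"az":0,"jaw":1},
    {"dx":0,"dy":0,"dz":0.1,"ax":0,"ay":0,"az":0,"jaw":1},
    {"dx":0,"dy":0,"dz":0.1,"ax":0,"ay":0,"az":0,"jaw":1},
    {"dx":0,"dy":0,"dz":0.1,"ax":0,"ay":0,"az":0,"jaw":1},
    {"dx":0,"dy":0,"dz":0.1,"ax":0,"ay":0,"az":0,"jaw":1}
  ],
  "squeeze": 45
}}

```text
time_s: 5.33
position: [0.4862, 0.2912, 0.0729]
ee_rot: [-0.195, 3.135, 0.0]
ft_force: [-0.4, 0.4, 0.7]
finger_gap: 0.0478
finger_force: 0.0
```

>>> {"fn": "send_rows", "kwargs": {
  "series": [
    {"dx":0,"dy":0,"dz":0,"ax":0,"ay":0,"az":0,"jaw":1},
    {"dx":0,"dy":0,"dz":0,"ax":0,"ay":0,"az":0,"jaw":1},
    {"dx":0,"dy":0,"dz":0,"ax":0,"ay":0,"az":0,"jaw":1},
    {"dx":0,"dy":0,"dz":0,"ax":0,"ay":0,"az":0,"jaw":1},
    {"dx":0,"dy":0,"dz":0,"ax":0,"ay":0,"az":0,"jaw":1},
    {"dx":0,"dy":0,"dz":0,"ax":0,"ay":0,"az":0,"jaw":1},
    {"dx":0,"dy":0,"dz":0,"ax":0,"ay":0,"az":0,"jaw":1},
    {"dx":0,"dy":0,"dz":0,"ax":0,"ay":0,"az":0,"jaw":1},
    {"dx":0,"dy":0,"dz":0,"ax":0,"ay":0,"az":0,"jaw":1}
  ]
}}

```text
time_s: 6.08
position: [0.4859, 0.291, 0.0724]
ee_rot: [0.195, -3.135, 0.0]
ft_force: [0.1, -0.7, 0.1]
finger_gap: 0.0115
finger_force: 45.0
```

>>> {"fn": "send_rows", "kwargs": {
  "series": [
    {"dx":0,"dy":0,"dz":-0.02,"ax":0,"ay":0,"az":0,"jaw":1},
    {"dx":0,"dy":0,"dz":-0.06,"ax":0,"ay":0,"az":0,"jaw":1},
    {"dx":0,"dy":0,"dz":-0.1,"ax":0,"ay":0,"az":0,"jaw":1},
    {"dx":0,"dy":0,"dz":-0.15,"ax":0,"ay":0,"az":0,"jaw":1},
    {"dx":0,"dy":0,"dz":-0.2,"ax":0,"ay":0,"az":0,"jaw":1},
    {"dx":0,"dy":0,"dz":-0.25,"ax":0,"ay":0,"az":0,"jaw":1},
    {"dx":0,"dy":0,"dz":-0.3,"ax":0,"ay":0,"az":0,"jaw":1},
    {"dx":0,"dy":0,"dz":-0.33,"ax":0,"ay":0,"az":0,"jaw":1},
    {"dx":0,"dy":0,"dz":-0.34,"ax":0,"ay":0,"az":0,"jaw":1},
    {"dx":0,"dy":0,"dz":-0.34,"ax":0,"ay":0,"az":0,"jaw":1}
  ]
}}

```text
time_s: 6.92
position: [0.4862, 0.2914, 0.244]
ee_rot: [-0.195, 3.133, 0.001]
ft_force: [0.2, 0.3, -4.0]
finger_gap: 0.0118
finger_force: 45.0
```

>>> {"fn": "send_rows", "kwargs": {
  "series": [
    {"dx":-0.003,"dy":-0.015,"dz":0,"ax":0,"ay":0,"az":0,"jaw":1},
    {"dx":-0.008,"dy":-0.045,"dz":0,"ax":0,"ay":0,"az":0,"jaw":1},
    {"dx":-0.016,"dy":-0.085,"dz":0,"ax":0,"ay":0,"az":0,"jaw":1},
    {"dx":-0.024,"dy":-0.13,"dz":0,"ax":0,"ay":0,"az":0,"jaw":1},
    {"dx":-0.032,"dy":-0.175,"dz":0,"ax":0,"ay":0,"az":0,"jaw":1},
    {"dx":-0.04,"dy":-0.22,"dz":0,"ax":0,"ay":0,"az":0,"jaw":1},
    {"dx":-0.048,"dy":-0.265,"dz":0,"ax":0,"ay":0,"az":0,"jaw":1},
    {"dx":-0.056,"dy":-0.31,"dz":0,"ax":0,"ay":0,"az":0,"jaw":1},
    {"dx":-0.064,"dy":-0.355,"dz":0,"ax":0,"ay":0,"az":0,"jaw":1},
    {"dx":-0.072,"dy":-0.4,"dz":0,"ax":0,"ay":0,"az":0,"jaw":1}
  ]
}}

```text
time_s: 7.75
position: [0.5454, 0.0955, 0.2403]
ee_rot: [0.195, -3.131, -0.0]
ft_force: [-0.3, 0.5, -4.5]
finger_gap: 0.0113
finger_force: 45.0
```

>>> {"fn": "send_rows", "kwargs": {
  "series": [
    {"dx":-0.008,"dy":-0.045,"dz":0,"ax":0,"ay":0,"az":0,"jaw":1},
    {"dx":-0.015,"dy":-0.085,"dz":0,"ax":0,"ay":0,"az":0,"jaw":1},
    {"dx":-0.022,"dy":-0.125,"dz":0,"ax":0,"ay":0,"az":0,"jaw":1},
    {"dx":-0.028,"dy":-0.16,"dz":0,"ax":0,"ay":0,"az":0,"jaw":1},
    {"dx":-0.034,"dy":-0.19,"dz":0.01,"ax":0,"ay":0,"az":0,"jaw":1},
    {"dx":-0.038,"dy":-0.206,"dz":0.02,"ax":0,"ay":0,"az":0,"jaw":1},
    {"dx":-0.039,"dy":-0.214,"dz":0.03,"ax":0,"ay":0,"az":0,"jaw":1},
    {"dx":-0.039,"dy":-0.214,"dz":0.03,"ax":0,"ay":0,"az":0,"jaw":1},
    {"dx":-0.039,"dy":-0.214,"dz":0.03,"ax":0,"ay":0,"az":0,"jaw":1}
  ]
}}

```text
time_s: 8.5
position: [0.5781, -0.0059, 0.2263]
ee_rot: [0.195, -3.132, -0.002]
ft_force: [-1.0, 0.0, -4.4]
finger_gap: 0.0117
finger_force: 45.0
```

Run:
```python
from h import *
s=robot.read_state();print(s["time_s"],s["position"],s["finger_gap"],s["joint_pos"].round(3),s["ft_force"])
A=robot.capture("scene")[:,:,::-1];B=robot.capture("side")[:,:,::-1]
C=np.hstack([cv2.resize(A[80:220,180:310],None,fx=3,fy=3),cv2.resize(B[80:220,180:310],None,fx=3,fy=3)])
cv2.imwrite("pics/pour.png",C)
```

```text
8.5 [ 0.57810189 -0.0059203   0.22630276] 0.011695093907647839 [-2.040e-01  4.740e-01  1.558e+00  1.000e-03  1.113e+00 -1.899e+00] [-0.97255142  0.01873286 -4.36958137]
```

View pics/pour.png

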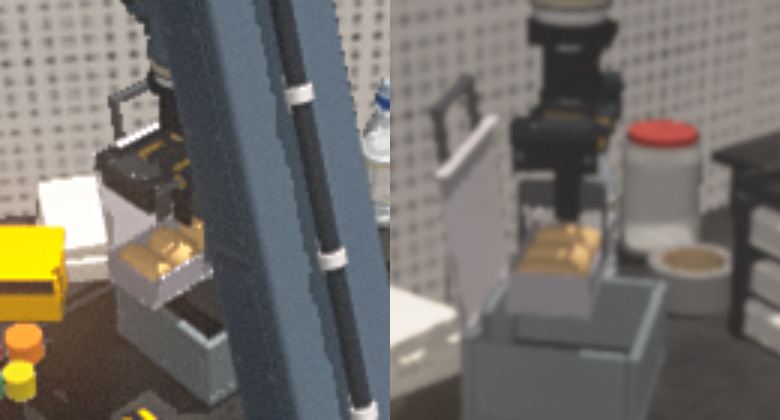

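>>> {"fn": "send_rows", "kwargs": {
  "series": [
    {"dx":0,"dy":0,"dz":0,"ax":-0.02,"ay":0,"az":0,"jaw":1},
    {"dx":0,"dy":0,"dz":0,"ax":-0.045,"ay":0,"az":0,"jaw":1},
    {"dx":0,"dy":0,"dz":0,"ax":-0.07,"ay":0,"az":0,"jaw":1},
    {"dx":0,"dy":0,"dz":0,"ax":-0.095,"ay":0,"az":0,"jaw":1},
    {"dx":0,"dy":0,"dz":0,"ax":-0.12,"ay":0,"az":0,"jaw":1},
    {"dx":0,"dy":0,"dz":0,"ax":-0.14,"ay":0,"az":0,"jaw":1},
    {"dx":0,"dy":0,"dz":0,"ax":-0.155,"ay":0,"az":0,"jaw":1},
    {"dx":0,"dy":0,"dz":0,"ax":-0.17,"ay":0,"az":0,"jaw":1},
    {"dx":0,"dy":0,"dz":0,"ax":-0.185,"ay":0,"az":0,"jaw":1},
    {"dx":0,"dy":0,"dz":0,"ax":-0.2,"ay":0,"az":0,"jaw":1}
  ]
}}

```text
time_s: 9.43
position: [0.5797, -0.0064, 0.228]
ee_rot: [0.187, -2.947, -0.957]
ft_force: [0.4, -0.2, -2.9]
finger_gap: 0.0114
finger_force: 45.0
```

>>> {"fn": "send_rows", "kwargs": {
  "series": [
    {"dx":0,"dy":0,"dz":0,"ax":-0.02,"ay":0,"az":0,"jaw":1},
    {"dx":0,"dy":0,"dz":0,"ax":-0.04,"ay":0,"az":0,"jaw":1},
    {"dx":0,"dy":0,"dz":0,"ax":-0.06,"ay":0,"az":0,"jaw":1},
    {"dx":0,"dy":0,"dz":0,"ax":-0.08,"ay":0,"az":0,"jaw":1},
    {"dx":0,"dy":0,"dz":0,"ax":-0.08,"ay":0,"az":0,"jaw":1},
    {"dx":0,"dy":0,"dz":0,"ax":-0.08,"ay":0,"az":0,"jaw":1},
    {"dx":0,"dy":0,"dz":0,"ax":-0.08,"ay":0,"az":0,"jaw":1},
    {"dx":0,"dy":0,"dz":0,"ax":-0.08,"ay":0,"az":0,"jaw":1},
    {"dx":0,"dy":0,"dz":0,"ax":-0.08,"ay":0,"az":0,"jaw":1},
    {"dx":0,"dy":0,"dz":0,"ax":-0.08,"ay":0,"az":0,"jaw":1}
  ]
}}

```text
time_s: 10.27
position: [0.5792, -0.0061, 0.2281]
ee_rot: [0.176, -2.792, -1.311]
ft_force: [0.1, -0.5, -1.5]
finger_gap: 0.0118
finger_force: 45.0
```

Run:
```python
from h import *
s=robot.read_state();print(s["time_s"],s["position"],s["finger_gap"],s["joint_pos"].round(3),s["ft_force"])
A=robot.capture("scene");B=robot.capture("side")
for n,I in [("scene",A),("side",B)]:
    cv2.imwrite(f"pics/{n}3.png",I[:,:,::-1])
    h=cv2.cvtColor(I[80:260,180:320],cv2.COLOR_RGB2HSV); m=cv2.inRange(h,(10,70,90),(24,255,255))
    k,l,st,c=cv2.connectedComponentsWithStats(m); print(n,[(a[4],(b+[180,80]).round().tolist()) for a,b in zip(st[1:],c[1:]) if a[4]>8])
```

```text
10.2667 [ 0.57924341 -0.00610644  0.22811456] 0.011771403179659953 [-0.535  0.693  1.459  0.655  1.614 -2.421] [ 0.09039947 -0.49015923 -1.52510155]
scene [(np.int32(34), [256.0, 126.0]), (np.int32(32), [186.0, 154.0]), (np.int32(9), [319.0, 158.0]), (np.int32(79), [261.0, 169.0]), (np.int32(570), [190.0, 187.0]), (np.int32(16), [206.0, 176.0]), (np.int32(37), [245.0, 188.0]), (np.int32(9), [197.0, 191.0]), (np.int32(61), [233.0, 225.0]), (np.int32(162), [226.0, 229.0])]
side [(np.int32(20), [231.0, 117.0]), (np.int32(23), [251.0, 118.0]), (np.int32(15), [232.0, 127.0]), (np.int32(14), [253.0, 129.0]), (np.int32(112), [280.0, 166.0]), (np.int32(266), [242.0, 189.0]), (np.int32(15), [181.0, 227.0]), (np.int32(47), [309.0, 231.0]), (np.int32(531), [260.0, 242.0]), (np.int32(104), [191.0, 247.0]), (np.int32(12), [182.0, 242.0])]
```

Run:
```python
from h import *
A=cam("scene");B=cam("side");s=robot.read_state()
for n,c,p in [("side",B,(242,189)),("scene",A,(261,169)),("scene",A,(245,188))]:
  for z in (.042,.06,.12): print(n,p,z,onz(c,p,z).round(3))
I=cv2.imread("pics/side3.png");m=cv2.inRange(cv2.cvtColor(I,cv2.COLOR_BGR2HSV),(10,70,90),(24,255,255))[180:200,220:268]
for r in m[::1]: print("".join("#" if v else "." for v in r))
R=Ro.from_rotvec(s["ee_rot"]).as_matrix()
for l in [(-.088,.016),(.087,.037),(.087,0),(-.042,0)]:
  for y in (-.04,.04):
    X=s["position"]+R@np.array([-y,l[0],.0725-l[1]]);print(l,y,X.round(3),proj(B,X).round(),proj(A,X).round())
```

```text
side (242, 189) 0.042 [ 0.6   -0.131  0.042]
side (242, 189) 0.06 [ 0.59  -0.094  0.06 ]
side (242, 189) 0.12 [0.556 0.032 0.12 ]
scene (261, 169) 0.042 [ 0.637 -0.125  0.042]
scene (261, 169) 0.06 [ 0.62  -0.112  0.06 ]
scene (261, 169) 0.12 [ 0.564 -0.069  0.12 ]
scene (245, 188) 0.042 [ 0.59  -0.018  0.042]
scene (245, 188) 0.06 [ 0.573 -0.006  0.06 ]
scene (245, 188) 0.12 [0.52  0.031 0.12 ]
................................................
.............##..#..............................
............################....................
.............################...................
..............###############...................
...............##############...................
...............##############...................
..............##################................
..............###################...............
.............####################...............
.............####################...............
.............####################...............
.............####################...............
.............####################...............
.............####################...............
..............###################...............
.....................############...............
................................................
................................................
................................................
(-0.088, 0.016) -0.04 [ 0.541 -0.024  0.124] [252. 180.] [254. 177.]
(-0.088, 0.016) 0.04 [ 0.621 -0.014  0.124] [224. 178.] [238. 166.]
(0.087, 0.037) -0.04 [0.529 0.071 0.272] [249. 142.] [231. 155.]
(0.087, 0.037) 0.04 [0.609 0.081 0.272] [218. 140.] [214. 143.]
(0.087, 0) -0.04 [0.526 0.099 0.249] [247. 154.] [224. 165.]
(0.087, 0) 0.04 [0.605 0.109 0.249] [215. 152.] [207. 153.]
(-0.042, 0) -0.04 [0.536 0.017 0.149] [251. 178.] [245. 177.]
(-0.042, 0) 0.04 [0.615 0.027 0.149] [222. 176.] [229. 166.]
```

>>> {"fn": "send_rows", "kwargs": {
  "series": [
    {"dx":0,"dy":0,"dz":0,"ax":0.02,"ay":0,"az":0,"jaw":1},
    {"dx":0,"dy":0,"dz":0,"ax":0.05,"ay":0,"az":0,"jaw":1},
    {"dx":0,"dy":0,"dz":0,"ax":0.085,"ay":0,"az":0,"jaw":1},
    {"dx":0,"dy":0,"dz":0,"ax":0.12,"ay":0,"az":0,"jaw":1},
    {"dx":0,"dy":0,"dz":0,"ax":0.155,"ay":0,"az":0,"jaw":1},
    {"dx":0,"dy":0,"dz":0,"ax":0.19,"ay":0,"az":0,"jaw":1},
    {"dx":0,"dy":0,"dz":0,"ax":0.225,"ay":0,"az":0,"jaw":1},
    {"dx":0,"dy":0,"dz":0,"ax":0.255,"ay":0,"az":0,"jaw":1},
    {"dx":0,"dy":0,"dz":0,"ax":0.28,"ay":0,"az":0,"jaw":1},
    {"dx":0,"dy":0,"dz":0,"ax":0.28,"ay":0,"az":0,"jaw":1}
  ]
}}

```text
time_s: 11.2
position: [0.5777, -0.0031, 0.2281]
ee_rot: [0.201, -3.134, -0.001]
ft_force: [0.0, 0.9, -3.0]
finger_gap: 0.0115
finger_force: 45.0
```

>>> {"fn": "send_rows", "kwargs": {
  "series": [
    {"dx":0.008,"dy":0.05,"dz":0,"ax":0,"ay":0,"az":0,"jaw":1},
    {"dx":0.018,"dy":0.1,"dz":0,"ax":0,"ay":0,"az":0,"jaw":1},
    {"dx":0.03,"dy":0.16,"dz":0,"ax":0,"ay":0,"az":0,"jaw":1},
    {"dx":0.041,"dy":0.225,"dz":0,"ax":0,"ay":0,"az":0,"jaw":1},
    {"dx":0.053,"dy":0.29,"dz":0,"ax":0,"ay":0,"az":0,"jaw":1},
    {"dx":0.065,"dy":0.355,"dz":0,"ax":0,"ay":0,"az":0,"jaw":1},
    {"dx":0.077,"dy":0.42,"dz":0,"ax":0,"ay":0,"az":0,"jaw":1},
    {"dx":0.088,"dy":0.485,"dz":0,"ax":0,"ay":0,"az":0,"jaw":1},
    {"dx":0.1,"dy":0.545,"dz":0,"ax":0,"ay":0,"az":0,"jaw":1},
    {"dx":0.106,"dy":0.58,"dz":0,"ax":0,"ay":0,"az":0,"jaw":1}
  ]
}}

```text
time_s: 12.03
position: [0.4887, 0.2771, 0.2272]
ee_rot: [0.196, -3.132, -0.005]
ft_force: [0.5, -0.3, -2.3]
finger_gap: 0.0116
finger_force: 45.0
```

Run:
```python
from h import *
s=robot.read_state();R=Ro.from_rotvec(s["ee_rot"]).as_matrix();print(s["time_s"],s["position"],s["ee_rot"],s["ft_force"])
print(R.round(3).tolist(),"to place",R.T@(np.array([.486,.291,.0735])-s["position"])/.5)
A=robot.capture("scene");B=robot.capture("side")
for n,I,(x,y,X,Y) in [("scene",A,(215,145,275,205)),("side",B,(200,165,275,225))]:
    cv2.imwrite(f"pics/{n}4.png",I[:,:,::-1])
    print(n)
    m=cv2.inRange(cv2.cvtColor(I,cv2.COLOR_RGB2HSV),(10,70,80),(24,255,255))[y:Y,x:X]
    for i,r in enumerate(m):
        if r.any(): print(i+y,"".join("#" if v else "." for v in r))
```

```text
12.0333 [0.4886848  0.27705261 0.22723866] [ 0.19611192 -3.13155795 -0.00513482] [ 0.47438545 -0.27074438 -2.32279693]
[[-0.992, -0.125, -0.004], [-0.125, 0.992, 0.003], [0.004, 0.004, -1.0]] to place [0.00071469 0.02726731 0.30757965]
scene
184 .........................#####..............................
185 .........................######.............................
186 ..........................###.##............................
187 ...........................###.#............................
188 ............................##.##...........................
189 .............................##.#...........................
190 ...............................##...........................
191 ................................#...........................
side
165 .......................................................................####
166 .......................................................................####
167 ........................................................................###
168 .........................................................................##
170 .........................................................##................
171 .........................................................###...............
172 .........................................................###...............
173 .........................................................###...............
174 .........................................................##................
```

>>> {"fn": "send_rows", "kwargs": {
  "series": [
    {"dx":0,"dy":0.02,"dz":0.03,"ax":0,"ay":0,"az":0,"jaw":1},
    {"dx":0,"dy":0.024,"dz":0.08,"ax":0,"ay":0,"az":0,"jaw":1},
    {"dx":0,"dy":0.024,"dz":0.13,"ax":0,"ay":0,"az":0,"jaw":1},
    {"dx":0,"dy":0.024,"dz":0.18,"ax":0,"ay":0,"az":0,"jaw":1},
    {"dx":0,"dy":0.024,"dz":0.23,"ax":0,"ay":0,"az":0,"jaw":1},
    {"dx":0,"dy":0.024,"dz":0.26,"ax":0,"ay":0,"az":0,"jaw":1},
    {"dx":0,"dy":0.024,"dz":0.28,"ax":0,"ay":0,"az":0,"jaw":1},
    {"dx":0,"dy":0.024,"dz":0.285,"ax":0,"ay":0,"az":0,"jaw":1},
    {"dx":0,"dy":0.024,"dz":0.285,"ax":0,"ay":0,"az":0,"jaw":1}
  ]
}}

```text
time_s: 12.88
position: [0.4894, 0.2857, 0.0845]
ee_rot: [0.193, -3.134, 0.0]
ft_force: [-0.1, 0.3, -1.9]
finger_gap: 0.0118
finger_force: 45.0
```

Run:
```python
from h import *
s=robot.read_state();print(s["time_s"],s["position"],s["ee_rot"],s["ft_force"])
A=robot.capture("scene");B=robot.capture("side")
for n,I,(x,y,X,Y) in [("scene",A,(215,145,275,205)),("side",B,(200,165,275,225)),("tray",A,(150,215,225,285))]:
    cv2.imwrite(f"pics/{n}5.png",I[:,:,::-1])
    print(n)
    m=cv2.inRange(cv2.cvtColor(I,cv2.COLOR_RGB2HSV),(9,50,50),(26,255,255))[y:Y,x:X]
    for i,r in enumerate(m):
        if r.any(): print(i+y,"".join("#" if v else "." for v in r))
```

```text
12.8833 [0.4893502  0.28565448 0.08449613] [ 1.92928544e-01 -3.13404094e+00  4.72295344e-06] [-0.06456148  0.25139031 -1.90405   ]
scene
side
165 ......................................................................#####
166 ......................................................................#####
167 ......................................................................#####
168 ........................................................................###
169 ..........................................................................#
213 #..........................................................................
214 .#.........................................................................
215 ...................................###.....................................
216 ...................................###..#######............................
217 .....................................##########............................
218 #..........................................................................
219 ...........................#..............................................
[... 3786 characters left out ...]
............................................................
268 ..#........................................................................
270 .##.#......................................................................
271 #..........................................................................
273 ...................#.......................................................
274 .....#.....#..#............................................................
275 .....#..............................................................#......
279 ...#.......................................................................
280 #..........................................................................
```

>>> {"fn": "send_rows", "kwargs": {
  "series": [
    {"dx":0,"dy":0,"dz":0.01,"ax":0,"ay":0,"az":0,"jaw":1},
    {"dx":0,"dy":0,"dz":0.018,"ax":0,"ay":0,"az":0,"jaw":1},
    {"dx":0,"dy":0,"dz":0.0235,"ax":0,"ay":0,"az":0,"jaw":1},
    {"dx":0,"dy":0,"dz":0.0235,"ax":0,"ay":0,"az":0,"jaw":1},
    {"dx":0,"dy":0,"dz":0.0235,"ax":0,"ay":0,"az":0,"jaw":1},
    {"dx":0,"dy":0,"dz":0.0235,"ax":0,"ay":0,"az":0,"jaw":0.3},
    {"dx":0,"dy":0,"dz":0.0235,"ax":0,"ay":0,"az":0,"jaw":0},
    {"dx":0,"dy":0,"dz":0.0235,"ax":0,"ay":0,"az":0,"jaw":0},
    {"dx":0,"dy":0,"dz":0.0235,"ax":0,"ay":0,"az":0,"jaw":0},
    {"dx":0,"dy":0,"dz":0.0235,"ax":0,"ay":0,"az":0,"jaw":0}
  ]
}}

```text
time_s: 13.82
position: [0.4893, 0.2866, 0.0736]
ee_rot: [-0.195, 3.135, 0.0]
ft_force: [0.7, 0.3, 0.2]
finger_gap: 0.0371
finger_force: 0.0
```

>>> {"fn": "send_rows", "kwargs": {
  "series": [
    {"dx":0,"dy":0,"dz":-0.03,"ax":0,"ay":0,"az":0,"jaw":0},
    {"dx":0,"dy":0,"dz":-0.08,"ax":0,"ay":0,"az":0,"jaw":0},
    {"dx":0,"dy":0,"dz":-0.15,"ax":0,"ay":0,"az":0,"jaw":-0.5},
    {"dx":0,"dy":0,"dz":-0.22,"ax":0,"ay":0,"az":0,"jaw":-0.5},
    {"dx":0,"dy":0,"dz":-0.29,"ax":0,"ay":0,"az":0,"jaw":-0.5},
    {"dx":0,"dy":0,"dz":-0.36,"ax":0,"ay":0,"az":0,"jaw":-0.5},
    {"dx":0,"dy":0,"dz":-0.43,"ax":0,"ay":0,"az":0,"jaw":-0.5},
    {"dx":0,"dy":0,"dz":-0.5,"ax":0,"ay":0,"az":0,"jaw":-0.5},
    {"dx":0,"dy":0,"dz":-0.57,"ax":0,"ay":0,"az":0,"jaw":-0.5},
    {"dx":0,"dy":0,"dz":-0.64,"ax":0,"ay":0,"az":0,"jaw":-0.5}
  ]
}}

```text
time_s: 14.65
position: [0.4885, 0.2863, 0.3953]
ee_rot: [-0.195, 3.135, 0.0]
ft_force: [1.1, 0.5, -0.1]
finger_gap: 0.0649
finger_force: 0.0
```

Run:
```python
from h import *
s=robot.read_state();R=Ro.from_rotvec(s["ee_rot"]).as_matrix();print(s["position"],s["finger_gap"])
print("d",R.T@(np.array([.584,-.11,.40])-s["position"])/.5)
T=np.c_[[-.093,.9957,0],[.9957,.093,0],[0,0,-1]]
print("turn",Ro.from_matrix(R.T@T).as_rotvec()/np.pi, np.linalg.det(T))
```

```text
[0.48848459 0.28631977 0.39525384] 0.0649331027860105
d [-0.09113853 -0.81022404 -0.00954456]
turn [8.51764769e-05 3.70506063e-05 5.09979868e-01] 1.00006749
```

>>> {"fn": "send_rows", "kwargs": {
  "series": [
    {"dx":-0.008,"dy":-0.06,"dz":-0.01,"ax":0,"ay":0,"az":0.035,"jaw":-0.5},
    {"dx":-0.016,"dy":-0.13,"dz":-0.02,"ax":0,"ay":0,"az":0.07,"jaw":-0.5},
    {"dx":-0.024,"dy":-0.2,"dz":-0.02,"ax":0,"ay":0,"az":0.105,"jaw":-0.5},
    {"dx":-0.032,"dy":-0.27,"dz":-0.02,"ax":0,"ay":0,"az":0.14,"jaw":-0.5},
    {"dx":-0.04,"dy":-0.34,"dz":-0.02,"ax":0,"ay":0,"az":0.175,"jaw":-0.5},
    {"dx":-0.048,"dy":-0.41,"dz":-0.02,"ax":0,"ay":0,"az":0.21,"jaw":-0.5},
    {"dx":-0.056,"dy":-0.48,"dz":-0.02,"ax":0,"ay":0,"az":0.245,"jaw":-0.5},
    {"dx":-0.064,"dy":-0.55,"dz":-0.02,"ax":0,"ay":0,"az":0.28,"jaw":-0.5},
    {"dx":-0.072,"dy":-0.62,"dz":-0.02,"ax":0,"ay":0,"az":0.315,"jaw":-0.5},
    {"dx":-0.078,"dy":-0.69,"dz":-0.02,"ax":0,"ay":0,"az":0.35,"jaw":-0.5}
  ]
}}

```text
time_s: 15.48
position: [0.5706, -0.0527, 0.4033]
ee_rot: [1.479, 2.771, 0.0]
ft_force: [0.3, 0.2, 1.3]
finger_gap: 0.0654
finger_force: 0.0
```

Run:
```python
from h import *
s=robot.read_state();R=Ro.from_rotvec(s["ee_rot"]).as_matrix();print(s["position"],s["finger_gap"],s["joint_pos"].round(2))
print("d",R.T@(np.array([.584,-.11,.40])-s["position"])/.5)
T=np.c_[[-.093,.9957,0],[.9957,.093,0],[0,0,-1]]
print("turn",Ro.from_matrix(R.T@T).as_rotvec()/np.pi)
```

```text
[ 0.57055041 -0.05267621  0.40331943] 0.06541024738861342 [-0.29  0.31  1.32  0.    1.51 -0.88]
d [-0.11022421 -0.04145206  0.00663754]
turn [4.24056071e-05 1.09842863e-06 1.58208440e-01]
```

>>> {"fn": "send_rows", "kwargs": {
  "series": [
    {"dx":-0.03,"dy":-0.01,"dz":0,"ax":0,"ay":0,"az":0.035,"jaw":-0.5},
    {"dx":-0.06,"dy":-0.02,"dz":0,"ax":0,"ay":0,"az":0.07,"jaw":-0.5},
    {"dx":-0.09,"dy":-0.03,"dz":0,"ax":0,"ay":0,"az":0.105,"jaw":-0.5},
    {"dx":-0.11,"dy":-0.04,"dz":0,"ax":0,"ay":0,"az":0.14,"jaw":-0.5},
    {"dx":-0.11,"dy":-0.04,"dz":0,"ax":0,"ay":0,"az":0.158,"jaw":-0.5},
    {"dx":-0.11,"dy":-0.04,"dz":0,"ax":0,"ay":0,"az":0.158,"jaw":-0.5},
    {"dx":-0.11,"dy":-0.04,"dz":0,"ax":0,"ay":0,"az":0.158,"jaw":-0.5}
  ]
}}

```text
time_s: 16.07
position: [0.5846, -0.1078, 0.4031]
ee_rot: [-2.107, -2.33, 0.0]
ft_force: [-0.3, 0.7, -0.2]
finger_gap: 0.0652
finger_force: 0.0
```

Run:
```python
from h import *
s=robot.read_state();R=Ro.from_rotvec(s["ee_rot"]).as_matrix();print(s["time_s"],s["position"],s["ee_rot"],s["joint_pos"].round(2))
w=robot.camera_model("wrist"); np.savez("w.npz",K=w["camera_matrix"],R=w["R"],t=w["t"])
W=robot.capture("wrist");S=robot.capture("scene")
C=np.zeros((384,800,3),np.uint8);C[:,:512]=W[:,:,::-1];C[:300,512:]=cv2.resize(S[190:290,140:236,::-1],None,fx=3,fy=3)
cv2.imwrite("pics/last.png",C)
```

```text
16.0667 [ 0.58463981 -0.10775508  0.40312669] [-2.10652684e+00 -2.32993799e+00  9.81749141e-05] [-0.37  0.34  1.27  0.    1.53 -0.47]
```

View pics/last.png

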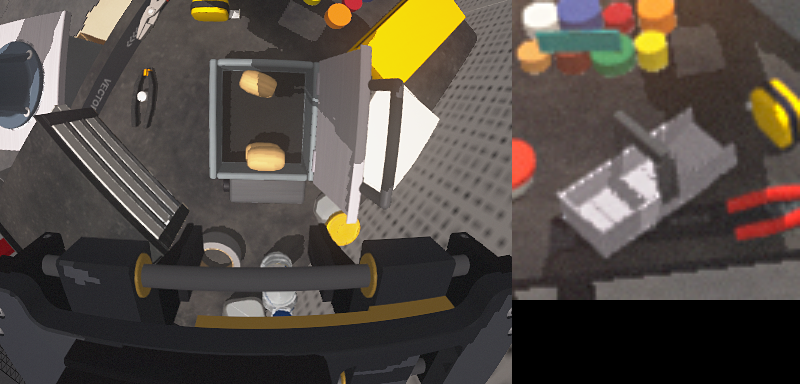

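Run:
```python
from h import *
I=cv2.imread("pics/last.png")
m=cv2.inRange(cv2.cvtColor(I,cv2.COLOR_BGR2HSV),(9,50,60),(26,255,255))
w=np.load("w.npz");c=(w["K"],w["R"],w["t"])
for x,y,X,Y in [(232,66,284,104),(238,136,294,178)]:
    cs,_=cv2.findContours(m[y:Y,x:X].copy(),cv2.RETR_EXTERNAL,cv2.CHAIN_APPROX_NONE); k=max(cs,key=cv2.contourArea)
    r=cv2.minAreaRect(k);print(r,cv2.contourArea(k)); 
    for z in (.042,.07):
        b=[onz(c,p+[x,y],z,True) for p in cv2.boxPoints(r)]
        print(z,"size",np.linalg.norm(b[1]-b[0]).round(4),np.linalg.norm(b[2]-b[1]).round(4),"ctr",np.mean(b,0).round(3))
g=cv2.cvtColor(I,cv2.COLOR_BGR2GRAY)
for y in range(138,176): print(y,"".join(f"{g[y,x]//10:2d}" if m[y,x] else " ." for x in range(242,290)))
S=robot.capture("side");ms=cv2.inRange(cv2.cvtColor(S,cv2.COLOR_RGB2HSV),(9,60,60),(26,255,255))
gs=cv2.cvtColor(S,cv2.COLOR_RGB2GRAY)
for y in range(172,204): print(y,"".join(f"{gs[y,x]//10:2d}" if ms[y,x] else " ." for x in range(222,268)))
```

```text
((25.616437911987305, 17.356164932250977), (36.750919342041016, 24.110475540161133), 20.556047439575195) 746.0
0.042 size 0.0415 0.0622 ctr [0.577 0.003 0.042]
0.07 size 0.0393 0.0588 ctr [0.577 0.001 0.07 ]
((26.5, 20.0), (28.0, 39.0), 90.0) 972.0
0.042 size 0.0678 0.0503 ctr [ 0.602 -0.122  0.042]
0.07 size 0.0641 0.0476 ctr [ 0.601 -0.117  0.07 ]
138  . . . . . . . . . . . . . . . . . . . . . . . . . . . . . . . . . . . . . . . . . . . . . . . .
139  . . . . . . . . . . 5 . . . . . . . . . . . . . . . . . . . . . . . . . . . . . . . . . . . . .
140  . . . . . . . . . . . . . . . . . . . . . . . . . . . . . . . . . . . . . . . . . . . . . . . .
141  . . . . . . . . . . . . . . . . . . . . . . . . . . . . . . . . . . . . . . . . . . . . . . . .
142  . . . . . . . . . . . . 5 6 7 7 7 7 7 7 7 7 6 6 6 6 6 5 . . . . . . . . . . . . . . . . . . . .
143  . . . . . . . . 5 6 8 910101010101010101010101010101010 9 9 7 6 . . . . . . . . . . . . . . . .
144  . . . . . . 6101111111111111111111111111111111111111111111110 9 9 8 6 5 . . . . . . . . . . . .
145  . . . . . 71213131211121112121212121
[... 5493 characters left out ...]
. . . . . . . . . . .
197  . . . . . . . . . . . . . . . . . . . . . . . . . . . . . . . . . . . . . . . . . . . . . .
198  . . . . . . . . . . . . . . . . . . . . . . . . . . . . . . . . . . . . . . . . . . . . . .
199  . . . . . . . . . . . . . . . . . . . . . . . . . . . . . . . . . . . . . . . . . . . . . .
200  . . . . . . . . . . . . . . . . . . . . . . . . . . . . . . . . . . . . . . . . . . . . . .
201  . . . . . . . . . . . . . . . . . . . . . . . . . . . . . . . . . . . . . . . . . . . . . .
202  . . . . . . . . . . . . . . . . . . . . . . . . . . . . . . . . . . . . . . . . . . . . . .
203  . . . . . . . . . . . . . . . . . . . . . . . . . . . . . . . . . . . . . . . . . . . . . .
```

Run:
```python
from h import *
w=np.load("w.npz");c=(w["K"],w["R"],w["t"]);B=cam("side")
print(tri(ray(c,(266,160),True),ray(B,(240.5,179.7))))
X=tri(ray(c,(266,160),True),ray(B,(240.5,179.7)))[0]
a=np.radians(5.3);print("tub",np.array([[np.cos(a),np.sin(a)],[-np.sin(a),np.cos(a)]])@(X[:2]-[.584,-.062]))
# far wall rim in wrist; tub inner corners at rim
for p in [(217,65),(308,67),(217,177),(307,176)]: print(onz(c,p,.1,True).round(3))
for p in [(402,83),(386,200)]: print("bar",onz(c,p,.305,True).round(3))
```

```text
(array([ 0.60314133, -0.12188347,  0.07719551]), np.float64(0.0011024936016541564))
tub [ 0.01352802 -0.06139555]
[0.514 0.022 0.1  ]
[0.65  0.034 0.1  ]
[ 0.528 -0.152  0.1  ]
[ 0.671 -0.136  0.1  ]
bar [0.704 0.01  0.305]
bar [ 0.709 -0.1    0.305]
```

>>> {"fn": "send_rows", "kwargs": {
  "series": [
    {"dx":0.02,"dy":0.06,"dz":0.01,"ax":0,"ay":0,"az":0,"jaw":-0.5},
    {"dx":0.045,"dy":0.12,"dz":0.02,"ax":0,"ay":0,"az":0,"jaw":-0.5},
    {"dx":0.07,"dy":0.18,"dz":0.026,"ax":0,"ay":0,"az":0,"jaw":-0.5},
    {"dx":0.09,"dy":0.23,"dz":0.026,"ax":0,"ay":0,"az":0,"jaw":-0.5},
    {"dx":0.09,"dy":0.246,"dz":0.026,"ax":0,"ay":0,"az":0,"jaw":-0.5},
    {"dx":0.09,"dy":0.246,"dz":0.026,"ax":0,"ay":0,"az":0,"jaw":-0.5},
    {"dx":0.09,"dy":0.246,"dz":0.026,"ax":0,"ay":0,"az":0,"jaw":-0.5}
  ]
}}

```text
time_s: 16.8
position: [0.7024, -0.0506, 0.3898]
ee_rot: [-2.107, -2.329, 0.002]
ft_force: [-0.9, 0.4, -0.1]
finger_gap: 0.0654
finger_force: 0.0
```

Run:
```python
from h import *
s=robot.read_state();print(s["position"],s["ee_rot"],s["joint_pos"].round(2))
w=cam("wrist");I=robot.capture("wrist");S=robot.capture("side");cv2.imwrite("pics/sd6.png",S[:,:,::-1]);cv2.imwrite("pics/w6.png",I[:,:,::-1])
def fp(X):
    K,R,t=w;v=R@np.array(X)+t;r=np.hypot(v[0],v[1]);return (K[:2,2]+K[0,0]*np.arctan2(r,v[2])*v[:2]/r).round(1)
for y in (.004,-.051,-.106): print(fp([.703-.09*(y+.051),y,.304]))
g=cv2.cvtColor(I,cv2.COLOR_RGB2GRAY)
for y in range(120,250,6): print(y," ".join(f"{v//10:2d}" for v in g[y,200:310:3]))
```

```text
[ 0.7024273  -0.05062407  0.38984082] [-2.10672041e+00 -2.32936930e+00  1.88933088e-03] [-0.23  0.53  0.99 -0.    1.62 -0.33]
[256.9 135.9]
[256.1 201. ]
[255.3 257.3]
120  8  4  5  5  5  5  5  5  5  5  5 12 12 12 12 12  7  5  5  5  5  5  5  5  5  5  5  5  7  7  6  6 11 24 12 22 23
126  5  5  5  5  5  5  5  5  5  5  5 14 11 12 12  8  5  5  5  6  6  5  5  5  5  5  6  6  8  7  8 13 23 10 23 23 23
132  5  5  5  5  5  5  5  5  5  5  5 13 12 12 12 12  8  5  6  6  6  6  5  5  6  6  6  6  6 10 14 14 10 23 23 23 23
138  5  5  5  5  5  5  5  5  5  5  5 14 11 12 12 12 10  5  6  6  6  6  5  6  6  6  6  9 13 14 22 12 23 23 23 23 23
144  5  5  5  5  5  5  5  5  5  5  5 14 12 12 12 12 10  5  6  6  6  6  6  6  6  6 11 14 23 22 18 23 23 23 23 23 23
150  5  5  5  5  5  5  5  5  5  5  5 14 11 12 12 12 10  5  6  6  6  6  6  6 10 14 14 24 17 22 23 23 23 23 23 23 23
156  5  5  5  5  5  5  5  5  6  6  5 14 11 12 12 12 11  6  6  6  6  6  6 11 14 14 14 12 24 23 23 23 23 23 23 23 23
162  4  4  4  4  4  4  4  6  5  5  5 14 11 12 12 12 11  6  6  6  7  6 14 14 14 14 10 24 23 23 23 23 23 23 23 23 23
168  4  4  4
[... 897 characters left out ...]
0 22 23 23
216 10 10 10 10 10 10 10 10 10 10 10  5 23 22 21 21 14  8 10  9  8  7  8  8  8  7  6  6  6  6  6  6  7  8  8  8 16
222 10 10 10 10 10 10 10 10 10 10 10  5 23 22 21 21 11  8 10  9  7 15 15 15 15 15 13  8  6  6  6  6  8  7  7  7  9
228  3  9  9  9  9  9  9  9  9  9  9  6 23 22 21 21  4  8 10  8  7 15 15 15 15 15 15 15  9  5  6  7  7  7  7  9 11
234  3  7  7  7  7  7  7  7  7  7  7  7 23 22 21  5  5  8  9  8  7 16 15 15 15 15 15 14 10  7  7  7  7 11 10 11  9
240  3  6  7  7  6  7  6  6  6  6  6  6 23 22 22 11  5  8 10  8  6 13  8  8  8  7  9 10 10  8  7  9  9 10 11 10  9
246  2  4  7  7  6  7  6  6  6  6  6  6 23 22 21 22  5  8  9  8  6 17 18 18 18 18 18 18 11  9  8 10  9 10 10  9  3
```

>>> {"fn": "send_rows", "kwargs": {
  "series": [
    {"dx":0,"dy":0,"dz":0.04,"ax":0,"ay":0,"az":0,"jaw":-0.5},
    {"dx":0,"dy":0,"dz":0.08,"ax":0,"ay":0,"az":0,"jaw":-0.5},
    {"dx":0,"dy":0,"dz":0.12,"ax":0,"ay":0,"az":0,"jaw":-0.5},
    {"dx":0,"dy":0,"dz":0.16,"ax":0,"ay":0,"az":0,"jaw":-0.5},
    {"dx":0,"dy":0,"dz":0.188,"ax":0,"ay":0,"az":0,"jaw":-0.5},
    {"dx":0,"dy":0,"dz":0.188,"ax":0,"ay":0,"az":0,"jaw":0},
    {"dx":0,"dy":0,"dz":0.188,"ax":0,"ay":0,"az":0,"jaw":1},
    {"dx":0,"dy":0,"dz":0.188,"ax":0,"ay":0,"az":0,"jaw":1},
    {"dx":0,"dy":0,"dz":0.188,"ax":0,"ay":0,"az":0,"jaw":1},
    {"dx":0,"dy":0,"dz":0.188,"ax":0,"ay":0,"az":0,"jaw":1}
  ],
  "squeeze": 10
}}

```text
time_s: 17.73
position: [0.7034, -0.0511, 0.2981]
ee_rot: [2.107, 2.327, 0.002]
ft_force: [-0.4, 0.3, 0.0]
finger_gap: 0.0397
finger_force: 0.0
```

>>> {"fn": "send_rows", "kwargs": {
  "series": [
    {"dx":0,"dy":0,"dz":0,"ax":0,"ay":0,"az":0,"jaw":1},
    {"dx":0,"dy":0,"dz":0,"ax":0,"ay":0,"az":0,"jaw":1},
    {"dx":0,"dy":0,"dz":0,"ax":0,"ay":0,"az":0,"jaw":1},
    {"dx":0,"dy":0,"dz":0,"ax":0,"ay":0,"az":0,"jaw":1},
    {"dx":0,"dy":0,"dz":0,"ax":0,"ay":0,"az":0,"jaw":1},
    {"dx":0,"dy":0,"dz":0,"ax":0,"ay":0,"az":0,"jaw":1}
  ]
}}

```text
time_s: 18.23
position: [0.7029, -0.0507, 0.2963]
ee_rot: [-2.109, -2.329, -0.0]
ft_force: [1.0, 0.1, 0.7]
finger_gap: 0.0111
finger_force: 9.9
```

Run:
```python
from h import *
s=robot.read_state();R=Ro.from_rotvec(s["ee_rot"]).as_matrix();p=s["position"];print(s["time_s"],p,s["ee_rot"],s["finger_gap"],s["finger_force"],s["ft_force"])
th0=1.75
def arc(th): return np.array([-.205*(np.cos(th)-np.cos(th0)),0,.205*(np.sin(th)-np.sin(th0))])
a=np.radians(5.3);M=Ro.from_euler("z",a).as_matrix()
for th in np.arange(1.75,-.01,-.0625): print(round(th,4),(R.T@M@arc(th)/.5).round(3),end=";")
```

```text
18.2333 [ 0.70287166 -0.05073067  0.29630348] [-2.10851402e+00 -2.32887691e+00 -5.01929705e-05] 0.011084583276298163 9.919685684144497 [1.00234608 0.13651438 0.67400349]
1.75 [0. 0. 0.];1.6875 [ 0.    -0.025 -0.004];1.625 [ 0.    -0.051 -0.006];1.5625 [ 0.001 -0.076 -0.007];1.5 [ 0.001 -0.102 -0.006];1.4375 [ 0.001 -0.128 -0.003];1.375 [ 0.001 -0.153  0.001];1.3125 [ 0.001 -0.178  0.007];1.25 [ 0.001 -0.202  0.014];1.1875 [ 0.002 -0.226  0.023];1.125 [ 0.002 -0.25   0.034];1.0625 [ 0.002 -0.273  0.045];1.0 [ 0.002 -0.295  0.058];0.9375 [ 0.002 -0.316  0.073];0.875 [ 0.002 -0.336  0.089];0.8125 [ 0.002 -0.355  0.106];0.75 [ 0.003 -0.373  0.124];0.6875 [ 0.003 -0.39   0.143];0.625 [ 0.003 -0.406  0.164];0.5625 [ 0.003 -0.42   0.185];0.5 [ 0.003 -0.433  0.207];0.4375 [ 0.003 -0.444  0.23 ];0.375 [ 0.003 -0.455  0.253];0.3125 [ 0.003 -0.463  0.277];0.25 [ 0.003 -0.47   0.302];0.1875 [ 0.003 -0.476  0.327];0.125 [ 0.003 -0.48   0.352];0.0625 [ 0.003 -0.482  0.378];0.0 [ 0.003 -0.483  0.403];
```

>>> {"fn": "send_rows", "kwargs": {
  "series": [
    {"dx":0,"dy":-0.012,"dz":-0.002,"ax":0,"ay":0,"az":0,"jaw":1},
    {"dx":0,"dy":-0.03,"dz":-0.004,"ax":0,"ay":0,"az":0,"jaw":1},
    {"dx":0,"dy":-0.051,"dz":-0.006,"ax":0,"ay":0,"az":0,"jaw":1},
    {"dx":0.001,"dy":-0.076,"dz":-0.007,"ax":0,"ay":0,"az":0,"jaw":1},
    {"dx":0.001,"dy":-0.102,"dz":-0.006,"ax":0,"ay":0,"az":0,"jaw":1},
    {"dx":0.001,"dy":-0.128,"dz":-0.003,"ax":0,"ay":0,"az":0,"jaw":1},
    {"dx":0.001,"dy":-0.153,"dz":0.001,"ax":0,"ay":0,"az":0,"jaw":1},
    {"dx":0.001,"dy":-0.178,"dz":0.007,"ax":0,"ay":0,"az":0,"jaw":1},
    {"dx":0.001,"dy":-0.202,"dz":0.014,"ax":0,"ay":0,"az":0,"jaw":1},
    {"dx":0.001,"dy":-0.202,"dz":0.014,"ax":0,"ay":0,"az":0,"jaw":1}
  ]
}}

```text
time_s: 19.07
position: [0.5983, -0.059, 0.2863]
ee_rot: [-2.104, -2.323, 0.004]
ft_force: [2.0, 3.3, -9.7]
finger_gap: 0.0116
finger_force: 10.0
```

Run:
```python
from h import *
s=robot.read_state();R=Ro.from_rotvec(s["ee_rot"]).as_matrix();p=s["position"];print(s["time_s"],p,s["ee_rot"],s["finger_gap"],s["finger_force"],s["ft_force"])
I=robot.capture("side");cv2.imwrite("pics/s7.png",I[:,:,::-1])
B=cam("side");print("bar expected px",proj(B,p+R@[.055,0,-.008]),proj(B,p+R@[-.055,0,-.008]))
g=cv2.cvtColor(I,cv2.COLOR_RGB2GRAY)
```

```text
19.0667 [ 0.59827245 -0.0590315   0.28631707] [-2.10415746 -2.32286773  0.00362448] 0.011626488226499702 10.002877414226532 [ 1.96230882  3.27901157 -9.68247347]
bar expected px [232.95497894 122.4032939 ] [240.11605514 111.44864187]
```

>>> {"fn": "send_rows", "kwargs": {
  "series": [
    {"dx":0,"dy":0,"dz":0.004,"ax":0,"ay":0,"az":0,"jaw":1},
    {"dx":0,"dy":0,"dz":0.006,"ax":0,"ay":0,"az":0,"jaw":1},
    {"dx":0,"dy":0,"dz":0.006,"ax":0,"ay":0,"az":0,"jaw":1}
  ]
}}

```text
time_s: 19.37
position: [0.6021, -0.0589, 0.2877]
ee_rot: [-2.107, -2.328, -0.002]
ft_force: [-2.4, 5.4, 0.8]
finger_gap: 0.0116
finger_force: 10.0
```

Run:
```python
from h import *
s=robot.read_state();print(s["time_s"],s["position"],s["ee_rot"],s["finger_gap"],s["ft_force"],s["moment"])
g=cv2.cvtColor(robot.capture("scene"),cv2.COLOR_RGB2GRAY);S=robot.capture("side")
p=cv2.cvtColor(S,cv2.COLOR_RGB2GRAY)
for y in range(95,180,4): print(y," ".join(f"{v//10:2d}" for v in p[y,190:270:2]))
```

```text
19.3667 [ 0.6021174  -0.0588505   0.28769223] [-2.10671070e+00 -2.32790176e+00 -2.19868185e-03] 0.011558539956037906 [-2.424563    5.36615582  0.80944076] [ 0.82906231  0.36596267 -0.04322665]
95 12 13 14 13 14 14 10  4  6  7  7  8  8  8  8  7  5  5  5  5  7  6  7 10  8  5  4  5  5  5  5  7 12 12 12 13 10  8  4  4
99 13 13 14 12 13 14 11  6  9 12 12 14 13 13 14 10  6  5  5  5  5  5 10 12  9  5  5  5  5  6  9 11 10  7  7  7  7  6  4  7
103 12 13 14 13 13 14 14 13 14 13 12 13 12 12 13 12 13 14 12  6  4  6 13 14 13 10  4  5  7 10 13 11 13 13 13 14 13 10  7 13
107 13 12 13 12 12 14 13 12 14 13 13 14 14 14 14 13 14 13 12  9  4  4  7 12 10  6  4  9 13 13 14 13 14 13 12 13 12 13 12 13
111 13 13 14 14 14 14 14 13 14 13 12 13 12 11 13 12 13 14 13 13  6  4  7 12  9  4  5 11 11 12 14 13 14 14 14 14 13 13 12 13
115 13 12 13 12 11 14 13 12 14 14 14 14 14 14 14 13 13 14 11 13 10  5  5  8  5  4  7 13 13 13 14 12 13 13 13 13 13 14 13 14
119 13 13 14 14 14 14 14 13 14 13 12 13 12 12 13 13 13 14 13 14 10  5  6  5  5  4  9 11 12 12 12 13 14 13 13 13 12 13 10 12
123 13 12 13 12 11 14 13 12 14 14 13 14 1
[... 1118 characters left out ...]
11 11  9  9 13 14 14 14 14 14 12 10 11 14 15 15 15 14 14 12  9 12 16 16 16 17 17
163 14 14 14 14 12 10 11 12 12 12 13 12 12 11  9  9 12 14 12 13 14 13 14 14 12 12 13 14 15 14 14 13 11  6  7  9 11 12 14 15
167 14 13 12 14 12 11 11 12 12 12 12 12 12  9  9 11 14 14 14 14 14 13 13 11 12 15 15 15 15 14 14 14 12  6  5  5  5  5 11 14
171 14 14 14 14 12 11 11 12 12 12 12 12 10  9  9  8  9 11 11 12 12 12 11 12 13 13 13 13 13 13 15 16 13  8  7  7  7  7  7  8
175 14 13 12 14 11 11 11 12 12 12 12 10  9  9  8  7  8  9  9  9  9 11 16 18 19 19 19 19 19 17 13  9  9  9  9  9 10 10 11 12
179 20 17 15 14 11 11 12 13 13 13 11  9  8  8  7  8  8  9  9  9  9 11 13 14 14 15 15 16 17 17 16 10  9  9  9  9  9  9 10 14
```

>>> {"fn": "send_rows", "kwargs": {
  "series": [
    {"dx":0.003,"dy":-0.012,"dz":0.003,"ax":0,"ay":0,"az":0,"jaw":1},
    {"dx":0.005,"dy":-0.03,"dz":0.01,"ax":0,"ay":0,"az":0,"jaw":1},
    {"dx":0.007,"dy":-0.05,"dz":0.018,"ax":0,"ay":0,"az":0,"jaw":1},
    {"dx":0.008,"dy":-0.072,"dz":0.029,"ax":0,"ay":0,"az":0,"jaw":1},
    {"dx":0.009,"dy":-0.093,"dz":0.042,"ax":0,"ay":0,"az":0,"jaw":1},
    {"dx":0.01,"dy":-0.114,"dz":0.057,"ax":0,"ay":0,"az":0,"jaw":1},
    {"dx":0.011,"dy":-0.134,"dz":0.073,"ax":0,"ay":0,"az":0,"jaw":1},
    {"dx":0.012,"dy":-0.153,"dz":0.09,"ax":0,"ay":0,"az":0,"jaw":1},
    {"dx":0.012,"dy":-0.153,"dz":0.09,"ax":0,"ay":0,"az":0,"jaw":1}
  ]
}}

```text
time_s: 20.22
position: [0.5273, -0.0642, 0.2409]
ee_rot: [2.104, 2.323, 0.0]
ft_force: [5.4, -2.5, -6.8]
finger_gap: 0.0116
finger_force: 10.0
```

Run:
```python
from h import *
s=robot.read_state();p=s["position"];print(s["time_s"],p,s["ee_rot"],s["finger_gap"],s["ft_force"],s["moment"])
d=np.array([p[0]-.667,p[2]+.008-.104]);print("r",np.hypot(*d),"th",np.arctan2(d[1],-d[0]))
```

```text
20.2167 [ 0.52725067 -0.0642473   0.24088316] [2.10387635e+00 2.32344481e+00 2.85229546e-04] 0.01158673137387226 [ 5.43375862 -2.48277121 -6.75152059] [-0.43079073 -0.85548145 -0.07749565]
r 0.20129830126834183 th 0.8034329292826957
```

>>> {"fn": "send_rows", "kwargs": {
  "series": [
    {"dx":0,"dy":-0.006,"dz":0.012,"ax":0,"ay":0,"az":0,"jaw":1},
    {"dx":0,"dy":-0.02,"dz":0.03,"ax":0,"ay":0,"az":0,"jaw":1},
    {"dx":0,"dy":-0.036,"dz":0.05,"ax":0,"ay":0,"az":0,"jaw":1},
    {"dx":0,"dy":-0.051,"dz":0.07,"ax":0,"ay":0,"az":0,"jaw":1},
    {"dx":0,"dy":-0.065,"dz":0.092,"ax":0,"ay":0,"az":0,"jaw":1},
    {"dx":0,"dy":-0.077,"dz":0.114,"ax":0,"ay":0,"az":0,"jaw":1},
    {"dx":0,"dy":-0.088,"dz":0.137,"ax":0,"ay":0,"az":0,"jaw":1},
    {"dx":0,"dy":-0.097,"dz":0.16,"ax":0,"ay":0,"az":0,"jaw":1},
    {"dx":0,"dy":-0.105,"dz":0.185,"ax":0,"ay":0,"az":0,"jaw":1},
    {"dx":0,"dy":-0.105,"dz":0.185,"ax":0,"ay":0,"az":0,"jaw":1}
  ]
}}

```text
time_s: 21.05
position: [0.4762, -0.0682, 0.1485]
ee_rot: [2.105, 2.324, 0.005]
ft_force: [4.9, 1.9, -2.7]
finger_gap: 0.0113
finger_force: 10.0
```

Run:
```python
from h import *
s=robot.read_state();p=s["position"];print(s["time_s"],p,s["ee_rot"],s["finger_gap"],s["ft_force"],s["moment"],s["joint_pos"])
d=np.array([p[0]-.667,p[2]+.008-.104]);print("r",np.hypot(*d),"th",np.arctan2(d[1],-d[0]))
```

```text
21.05 [ 0.47619    -0.06816806  0.14845246] [2.10541417 2.32354953 0.00480479] 0.011298371666953157 [ 4.91199362  1.90401786 -2.67147866] [ 0.28662248 -0.77255759 -0.05154431] [-3.75495698e-01  4.69622730e-01  1.87637690e+00  1.03581402e-03
  7.88857943e-01 -4.74647600e-01]
r 0.19788814143240524 th 0.2682673521771031
```

>>> {"fn": "send_rows", "kwargs": {
  "series": [
    {"dx":0,"dy":0,"dz":0.012,"ax":0,"ay":0,"az":0,"jaw":1},
    {"dx":0,"dy":-0.002,"dz":0.025,"ax":0,"ay":0,"az":0,"jaw":1},
    {"dx":0,"dy":-0.004,"dz":0.038,"ax":0,"ay":0,"az":0,"jaw":1},
    {"dx":0,"dy":-0.006,"dz":0.05,"ax":0,"ay":0,"az":0,"jaw":1},
    {"dx":0,"dy":-0.007,"dz":0.062,"ax":0,"ay":0,"az":0,"jaw":1},
    {"dx":0,"dy":-0.008,"dz":0.074,"ax":0,"ay":0,"az":0,"jaw":1},
    {"dx":0,"dy":-0.008,"dz":0.085,"ax":0,"ay":0,"az":0,"jaw":1},
    {"dx":0,"dy":-0.008,"dz":0.092,"ax":0,"ay":0,"az":0,"jaw":1},
    {"dx":0,"dy":-0.008,"dz":0.096,"ax":0,"ay":0,"az":0,"jaw":1},
    {"dx":0,"dy":-0.008,"dz":0.096,"ax":0,"ay":0,"az":0,"jaw":1}
  ]
}}

```text
time_s: 21.88
position: [0.4706, -0.0678, 0.1012]
ee_rot: [2.107, 2.327, 0.002]
ft_force: [3.1, -1.2, 3.7]
finger_gap: 0.0115
finger_force: 10.0
```

>>> {"fn": "send_rows", "kwargs": {
  "series": [
    {"dx":0,"dy":0,"dz":0.003,"ax":0,"ay":0,"az":0,"jaw":1},
    {"dx":0,"dy":0,"dz":0.006,"ax":0,"ay":0,"az":0,"jaw":1},
    {"dx":0,"dy":0,"dz":0.006,"ax":0,"ay":0,"az":0,"jaw":1},
    {"dx":0,"dy":0,"dz":0.006,"ax":0,"ay":0,"az":0,"jaw":1}
  ]
}}

```text
time_s: 22.22
position: [0.4706, -0.0677, 0.0987]
ee_rot: [2.107, 2.327, 0.002]
ft_force: [3.1, -0.5, 8.8]
finger_gap: 0.0112
finger_force: 10.0
```

Run:
```python
from h import *
s=robot.read_state();p=s["position"];print(s["time_s"],p,s["finger_gap"],s["ft_force"],s["moment"])
I=robot.capture("side");cv2.imwrite("pics/s8.png",I[:,:,::-1])
B=cam("side");a=np.radians(4.5);M=Ro.from_euler("z",a).as_matrix();h=np.array([.667,-.055,.104])
for th in (0,.03,.06,.1): print(th,[proj(B,h+M@np.array([-r*np.cos(th),y,r*np.sin(th)+dz])).round(1).tolist() for r,y,dz in [(.205,.055,0),(.158,.096,.0025),(.158,.096,-.0025),(.005,.096,.0025)]])
p=cv2.cvtColor(I,cv2.COLOR_RGB2GRAY)
for y in range(182,208): print(y," ".join(f"{v//10:2d}" for v in p[y,202:286:2]))
```

```text
22.2167 [ 0.47060634 -0.06768979  0.09872324] 0.011246238773398622 [ 3.12244537 -0.52482976  8.81458081] [-0.13091415 -0.47757626 -0.13792904]
0 [[280.1, 191.6], [261.3, 195.4], [261.2, 197.0], [206.9, 190.3]]
0.03 [[280.2, 189.6], [261.3, 193.8], [261.2, 195.5], [206.9, 190.3]]
0.06 [[280.2, 187.6], [261.3, 192.2], [261.2, 193.9], [206.9, 190.2]]
0.1 [[280.1, 184.9], [261.2, 190.1], [261.1, 191.8], [206.9, 190.1]]
182 17 18 17 18 20 22 21 21 22 22 21 21 21 21 21 21 21 21 21 21 13 11 11 11 11 13 15 14 13 16 13 11 11 12  9  9  8  4  5  5  5  4
183 21 18 17 19 21 22 21 21 22 22 21 21 21 21 21 21 21 21 21 19 12 11 11 11 12 15 16 12 12 15 12 11  9 10  9  8  7  5  4  5  5  4
184 21 18 18 19 21 21 21 21 22 22 21 21 21 21 21 21 21 21 21 17 11 11 11 11 12 17 16 12 11 12 11 10  8  8  8  7  6  4  5  5  5  4
185 19 17 18 19 21 21 21 21 21 21 21 21 21 21 21 21 21 21 21 15 11 11 11 11 13 17 13 11 11 11 11 10  8  8  8  7  5  4  5  5  5  4
186 15 16 19 19 21 21 21 21 21 21 21 21 21 21 21 21 21 21 20 13 11 11 11 11 14 14 11 11 11 11 11  9  8  7  8  7  6  4  5  5  5  4
187 14 15 18 19 21 21 21 21 21 
[... 1998 characters left out ...]
 9  9  9  9  9  8  7  7  8  7  6  6  6  7  7  7  6
203 12 10  9  9  9  9  9  9  9  9  9  9  9  9  9  9  9  9  9  9  9  9  9  9  9  9  9  9  8  9  8  7  7  8  7  7  6  6  7  7  6  6
204 10  9  9  9  9  9  9  9  9  9  9  9  9  9  9  9  9  9  9  9  9  9  9  9  9  9  9  9  8  9  8  7  7  8  7  7  7  7  6  7  6  6
205  9  9  9  9  9  9  9  9  9  9  9  9  9  9  9  9  9  9  9  9  9  9  9  9  9  9  9  9  8  9  8  7  7  8  7  7  7  7  6  6  6  6
206  8  9  9  9  9  9  9  9  9  9  9  9  9  9  9  9  9  9  9  9  9  9  9  9  9  9  9  9  8  8  8  7  7  8  7  7  7  7  6  6  7  7
207  8  9  9  9  9  9  9  9  9  9  9  9  9  9  9  9  9  9  9  9  9  9  9  9  9  9  9  9  8  8  8  7  7  8  7  7  6  6  6  6  7  7
```

>>> {"fn": "send_rows", "kwargs": {
  "series": [
    {"dx":0,"dy":0,"dz":0,"ax":0,"ay":0,"az":0,"jaw":0.4},
    {"dx":0,"dy":0,"dz":0,"ax":0,"ay":0,"az":0,"jaw":0.2},
    {"dx":0,"dy":0,"dz":0,"ax":0,"ay":0,"az":0,"jaw":0.2},
    {"dx":0,"dy":0,"dz":0,"ax":0,"ay":0,"az":0,"jaw":0.2},
    {"dx":0,"dy":0,"dz":0,"ax":0,"ay":0,"az":0,"jaw":0.2},
    {"dx":0,"dy":0,"dz":0,"ax":0,"ay":0,"az":0,"jaw":0.2}
  ]
}}

```text
time_s: 22.77
position: [0.4686, -0.0672, 0.0974]
ee_rot: [-2.107, -2.328, 0.001]
ft_force: [1.2, 0.5, -0.2]
finger_gap: 0.0342
finger_force: 0.0
```

>>> {"fn": "send_rows", "kwargs": {
  "series": [
    {"dx":0,"dy":0,"dz":-0.02,"ax":0,"ay":0,"az":0,"jaw":0.2},
    {"dx":0,"dy":0,"dz":-0.05,"ax":0,"ay":0,"az":0,"jaw":0.2},
    {"dx":0,"dy":0,"dz":-0.1,"ax":0,"ay":0,"az":0,"jaw":0.2},
    {"dx":0,"dy":0,"dz":-0.16,"ax":0,"ay":0,"az":0,"jaw":0.2},
    {"dx":0,"dy":0,"dz":-0.22,"ax":0,"ay":0,"az":0,"jaw":0.2},
    {"dx":0,"dy":0,"dz":-0.29,"ax":0,"ay":0,"az":0,"jaw":0.2},
    {"dx":0,"dy":0,"dz":-0.36,"ax":0,"ay":0,"az":0,"jaw":0.2},
    {"dx":0,"dy":0,"dz":-0.43,"ax":0,"ay":0,"az":0,"jaw":0.2},
    {"dx":0,"dy":0,"dz":-0.5,"ax":0,"ay":0,"az":0,"jaw":0.2},
    {"dx":0,"dy":0,"dz":-0.5,"ax":0,"ay":0,"az":0,"jaw":0.2}
  ]
}}

```text
time_s: 23.6
position: [0.4726, -0.0686, 0.3546]
ee_rot: [2.099, 2.32, 0.008]
ft_force: [1.2, -1.3, 0.9]
finger_gap: 0.0347
finger_force: 0.0
```

Run:
```python
from h import *
s=robot.read_state();print(s["time_s"],s["position"],s["finger_gap"],s["ft_force"])
I=robot.capture("side");cv2.imwrite("pics/s9.png",I[:,:,::-1]);p=cv2.cvtColor(I,cv2.COLOR_RGB2GRAY)
for y in range(172,206): print(y," ".join(f"{v//10:2d}" for v in p[y,202:292:2]))
```

```text
23.6 [ 0.47261369 -0.06863391  0.35458606] 0.03471227321832884 [ 1.24391196 -1.33398989  0.85988034]
172 11 11 11 11 11 11 13 16 19 21 21 21 21 21 21 21 21 21 21 21 21 20 21 21 21 21 20 19 18 18 18 19 19 17 10  9 10 10 11 12 12 12 11 10  9
173 11 11 11 11 11 11 13 18 20 21 21 21 21 21 21 21 21 21 21 21 21 20 20 21 21 20 20 16 14 15 15 16 17 15 10  9  9  9  9  9 10 10  9  9  8
174 11 11 11 11 11 11 14 20 21 21 21 21 20 21 21 21 21 21 21 21 21 21 21 21 21 21 20 13 10 10 10 11 13 12  9  9  9  9  9  9  9  9  9  8  8
175 11 11 11 11 11 12 16 21 21 21 21 21 20 21 21 21 21 21 21 21 21 21 21 20 20 20 20 12  8  8  8  9  9  9  8  8  8  8  8  8  8  9  9  8  8
176 11 11 11 12 12 13 18 21 21 21 21 21 20 21 21 21 21 21 21 21 21 21 21 21 21 21 20 14 10 10 10 10 10  7  7  7  7  7  8  8  8  8  9  8  8
177 11 11 12 12 12 14 20 21 21 21 21 21 21 21 20 21 21 21 21 21 21 21 21 21 20 21 20 18 16 15 15 16 15  8  6  7  6  7  7  7  8  8  8  8  8
178 11 12 12 13 13 16 20 21 21 21 21 21 21 21 20 21 21 21 21 21 21 21 21 21 21 21 20 20 19 19 19 19 18  9  8  7  7  7  7  7  8  8  8  8  8
179 12 12 13 13 14 18 21 2
[... 3026 characters left out ...]
 6  6
201 12  9  9  8  9  9  9  9  9  9  9  9  9  9  9  9  9  9  8  8  9  8  9  9  9  9  9  9  9  9  8  7  8  7  8  6  6  6  6  6  6  6  6  6  6
202 12  9  9  8  9  9  9  9  9  9  9  8  9  9  9  9  9  9  8  8  9  8  9  9  9  9  9  9  8  8  8  7  8  8  7  6  6  6  6  6  6  6  6  6  6
203 11  9  9  8  9  9  9  9  9  9  9  9  9  9  9  9  9  8  8  8  8  8  9  9  9  9  9  9  8  8  8  7  8  8  7  6  6  6  6  6  6  6  6  6  6
204 10  9  9  8  9  9  9  9  9  9  9  9  9  9  9  8  8  8  8  8  8  8  9  8  8  9  8  9  8  8  8  7  8  8  7  6  6  6  6  6  6  6  6  6  6
205  8  8  9  8  9  9  9  9  9  9  8  8  9  8  8  8  8  8  8  8  8  9  9  8  8  8  8  8  8  8  8  7  8  7  6  6  6  6  6  6  6  6  6  6  6
```

>>> {"fn": "send_rows", "kwargs": {
  "series": [
    {"dx":0,"dy":0,"dz":0.06,"ax":0,"ay":0,"az":0,"jaw":1},
    {"dx":0,"dy":0,"dz":0.13,"ax":0,"ay":0,"az":0,"jaw":1},
    {"dx":0,"dy":0,"dz":0.2,"ax":0,"ay":0,"az":0,"jaw":1},
    {"dx":0,"dy":0,"dz":0.27,"ax":0,"ay":0,"az":0,"jaw":1},
    {"dx":0,"dy":0,"dz":0.33,"ax":0,"ay":0,"az":0,"jaw":1},
    {"dx":0,"dy":0,"dz":0.38,"ax":0,"ay":0,"az":0,"jaw":1},
    {"dx":0,"dy":0,"dz":0.41,"ax":0,"ay":0,"az":0,"jaw":1},
    {"dx":0,"dy":0,"dz":0.42,"ax":0,"ay":0,"az":0,"jaw":1},
    {"dx":0,"dy":0,"dz":0.42,"ax":0,"ay":0,"az":0,"jaw":1},
    {"dx":0,"dy":0,"dz":0.42,"ax":0,"ay":0,"az":0,"jaw":1}
  ]
}}

```text
time_s: 24.48
position: [0.469, -0.0674, 0.1375]
ee_rot: [-2.108, -2.328, 0.001]
ft_force: [1.0, 0.2, -0.4]
finger_gap: 0.0004
finger_force: 0.0
```

Now probe slowly down toward the expected contact at TCP z ≈ 0.121.

>>> {"fn": "send_rows", "kwargs": {
  "series": [
    {"dx":0,"dy":0,"dz":0.008,"ax":0,"ay":0,"az":0,"jaw":1},
    {"dx":0,"dy":0,"dz":0.016,"ax":0,"ay":0,"az":0,"jaw":1},
    {"dx":0,"dy":0,"dz":0.022,"ax":0,"ay":0,"az":0,"jaw":1},
    {"dx":0,"dy":0,"dz":0.026,"ax":0,"ay":0,"az":0,"jaw":1},
    {"dx":0,"dy":0,"dz":0.026,"ax":0,"ay":0,"az":0,"jaw":1},
    {"dx":0,"dy":0,"dz":0.026,"ax":0,"ay":0,"az":0,"jaw":1}
  ]
}}

```text
time_s: 24.98
position: [0.4693, -0.0675, 0.1249]
ee_rot: [2.108, 2.329, 0.0]
ft_force: [0.0, -0.2, -0.1]
finger_gap: 0.0008
finger_force: 0.0
```

>>> {"fn": "send_rows", "kwargs": {
  "series": [
    {"dx":0,"dy":0,"dz":0.003,"ax":0,"ay":0,"az":0,"jaw":1},
    {"dx":0,"dy":0,"dz":0.006,"ax":0,"ay":0,"az":0,"jaw":1},
    {"dx":0,"dy":0,"dz":0.006,"ax":0,"ay":0,"az":0,"jaw":1},
    {"dx":0,"dy":0,"dz":0.006,"ax":0,"ay":0,"az":0,"jaw":1}
  ]
}}

```text
time_s: 25.32
position: [0.4696, -0.0676, 0.1239]
ee_rot: [2.107, 2.328, 0.001]
ft_force: [-2.1, 1.7, 17.8]
finger_gap: 0.0002
finger_force: 9.3
```

Run:
```python
from h import *
def cross(f,cols,lo,hi,lev):
    g=cv2.cvtColor(cv2.imread(f),cv2.COLOR_BGR2GRAY).astype(float);out=[]
    for c in cols:
        v=g[lo:hi,c];k=[i for i in range(len(v)-1) if v[i]>lev>=v[i+1]]
        out.append(lo+k[-1]+(v[k[-1]]-lev)/(v[k[-1]]-v[k[-1]+1]) if k else np.nan)
    return np.array(out)
cols=list(range(206,262,3))
print(cols)
print("s8 150",cross("pics/s8.png",cols,185,204,150).round(1))
print("s8 105",cross("pics/s8.png",cols,185,204,105).round(1))
print("s9 105",cross("pics/s9.png",cols,185,204,105).round(1))
print("open  105",cross("pics/side1.png",cols,185,204,105).round(1))
g=cv2.cvtColor(cv2.imread("pics/side1.png"),cv2.COLOR_BGR2GRAY)
for y in range(186,202): print(y,g[y,206:262:4]//10)
I=robot.capture("wrist");cv2.imwrite("pics/w9.png",I[:,:,::-1]);np.savez("w9.npz",**{k:v for k,v in zip("KRt",cam("wrist"))})
```

```text
[206, 209, 212, 215, 218, 221, 224, 227, 230, 233, 236, 239, 242, 245, 248, 251, 254, 257, 260]
s8 150 [193.1 193.4 193.7 193.9 194.2 194.6 194.8 195.  195.3 195.7 195.7 194.4
   nan   nan   nan 186.3   nan   nan   nan]
s8 105 [194.5 194.9 195.1 195.2 195.7 196.  196.  196.3 196.8 196.9 197.  197.3
 197.5 197.8 197.9 198.4 198.8 198.9 195.2]
s9 105 [194.  194.6 194.8 194.7 194.9 195.2 195.5 195.9 196.  196.4 196.5 196.7
 197.  197.5 197.6 197.9 198.3 198.5 194. ]
open  105 [195.1 195.4 194.2   nan   nan   nan   nan   nan   nan   nan   nan   nan
   nan   nan   nan   nan   nan   nan   nan]
186 [14 13  8  8  8  8  9  8  8  8  8  8  8  8]
187 [15 12  8  8  8  9  8  8  8  8  8  8  8  8]
188 [14 12  8  8  8  9  8  8  8  8  8  8  8  8]
189 [13 11  8  8  8  9  8  8  8  8  8  8  8  8]
190 [12 10  8  8  8  9  8  8  8  8  8  8  8  8]
191 [13  9  8  8  7  8  8  8  8  8  8  8  8  8]
192 [13  9  8  8  7  7  8  8  8  8  8  8  8  8]
193 [13 11  8  8  6  6  7  7  8  8  8  8  8  8]
194 [12 12  8  8  6  6  6  6  6  7  7  8  8  8]
195 [10 11  9  8  8  7  6  6  5  6  6  7  7  7]
196 [9 9 9 9 9 8 8 7 7 6 6 5 5 6]
197 [9 9 9 9 9 8 9 8 8 8 7 6 6 5]
198 [9 9 9 9 9 8 8 9 8 8 8 8 7 6]
199 [9 9 9 9 9 8 8 9 8 8 8 8 8 7]
200 [9 9 9 9 9 8 9 8 8 8 9 8 8 8]
201 [9 9 9 9 9 9 8 8 8 8 8 8 8 8]
```

>>> {"fn": "send_rows", "kwargs": {
  "series": [
    {"dx":0,"dy":0,"dz":-0.02,"ax":0,"ay":0,"az":0,"jaw":1},
    {"dx":0,"dy":0,"dz":-0.06,"ax":0,"ay":0,"az":0,"jaw":1},
    {"dx":0,"dy":0,"dz":-0.12,"ax":0,"ay":0,"az":0,"jaw":1},
    {"dx":0,"dy":0,"dz":-0.18,"ax":0,"ay":0,"az":0,"jaw":1},
    {"dx":0,"dy":0,"dz":-0.24,"ax":0,"ay":0,"az":0,"jaw":1},
    {"dx":0,"dy":0,"dz":-0.3,"ax":0,"ay":0,"az":0,"jaw":1},
    {"dx":0,"dy":0,"dz":-0.3,"ax":0,"ay":0,"az":0,"jaw":1},
    {"dx":0,"dy":0,"dz":-0.3,"ax":0,"ay":0,"az":0,"jaw":1},
    {"dx":0,"dy":0,"dz":-0.3,"ax":0,"ay":0,"az":0,"jaw":1}
  ]
}}

```text
time_s: 26.12
position: [0.4687, -0.0673, 0.2713]
ee_rot: [-2.108, -2.328, 0.001]
ft_force: [0.1, 0.1, -1.0]
finger_gap: 0.0007
finger_force: 0.0
```

```bash
python3 -c "
from rig import robot
s=robot.read_state();print(s['time_s'],s['position'],s['ft_force'])
print(robot.sign_off())"
```

```text
26.1167 [ 0.46870046 -0.06725464  0.27133006] [ 0.06448145  0.10554951 -0.98184194]
the job is handed in; nothing more can be done
None
```

I handed the job in at 26 s, with no verdict returned: all three barrels were in the tub before I closed the cover (one rests on another, top about 3 mm below the rim), the empty tray is upright on the desk, and the cover was lowered under grip and looks fully closed in the side view, though a touch on its bar read about 3 mm high.

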